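# Charge a bench mill and clamp its jar to the third click

### The job

Tip all four grinding balls out of the scoop into the mill's open jar and stand the empty scoop back on the bench beside the mill, without disturbing the other things there. Then bring the clamp lever over by its ball knob so that the lid closes the jar, and press the lever on until its ratchet has clicked exactly three times, no more and no fewer. Finish while still holding the knob there, with the lever at the third click.

Things in the scene. Friction and masses are not known exactly. Their poses are not given: they have to be found in the camera images.
- mill: Grey bench mill, fixed. Origin on the bench under the jar's axis; x axis to the back (from the jar to the lever's hinge), y to its left, z up. Housing 268 mm long, from 70 mm in front of the origin to 198 mm behind, 150 mm wide, 36 mm tall. Two cheeks round the hinge, 45 mm over their outsides, rise to 150 mm; toothed quadrant and sprung pawl on their right (-y) side, behind.
- mill_hinge (a point): Middle of the hinge pin of the clamp lever, 115 mm behind the jar axis, 131 mm above the bench. The pin runs along the mill's y axis; the lever swings in the mill's upright x-z plane. With e = 1.871 - lever value, the knob is 190 mm x cos(e) in front of the hinge (towards the mill's -x) and 190 mm x sin(e) above it.
- lever (a joint): Clamp lever, rad: 0 = open, leaning back 0.30 past upright; stiff enough to stay there; grows as the knob comes up, forward over the jar and down; 1.871 = level. Past upright it may drop forward. Lid meets jar at 1.61 to 1.66, then a spring pushes back. Clicks are 0.08 apart (15 mm at the knob); the first lies between 1.62 and 1.72, different each run; five in all. It cannot be backed off.
- knob (a point): Centre of the black ball knob, 33 mm across, at the lever's end, 190 mm from the hinge; its rod is 12 mm thick. Grip it across the mill's y axis: the ball can then turn between the fingers as the lever swings. Before each click the push needed climbs by 4 N or more (to between 2 and 14 N, rising from click to click), then falls suddenly by 3 to 6 N as the pawl drops.
- pawl_plate: Steel plate carrying the pawl. Origin on the hinge axis, 28.5 mm right of its middle; axes as the mill's, but turned about the hinge by up to 0.04 rad either way (different each run). In this frame the knob's height (z) is about 38, 23, 8, -7 and -22 mm when clicks 1 to 5 come; after a click the lid's spring may push it back by 2 to 3 mm, on to the pawl, which holds it.
- pawl_tip (a point): The pawl's nose, which rides on the quadrant's teeth: 68 mm behind the hinge axis (along the plate's x axis) when it has dropped behind a tooth, lifted to 70.5 mm just before each click.
- jar: White porcelain mill jar, round, 80 mm across, 68 mm inside, 60 mm tall, floor 6 mm thick. Loose, 0.45 kg; it stands on a rubber pad inside a low collar on the mill. Origin: centre of its underside, 38 mm above the bench.
- jar_mouth (a point): Centre of the jar's open mouth, in the plane of its rim, 98 mm above the bench.
- lid_face (a point): Centre of the rubber underside of the lid, a disc 86 mm across on a sprung, swivelling stem under the lever, 115 mm from the hinge. With the lever open it stands on edge behind the jar, its face 75 to 95 mm behind the jar's axis, so that the mouth is free from above and from the sides.
- scoop_grip (a point): Centre of the scoop's wooden handle, a bar 84 mm long, 16 mm wide, 18 mm tall, 34 mm above the bench as it stands. x axis along the handle towards the open lip, y left, z up. The pan in front of it is aluminium, 87 mm long, 50 mm wide outside, walls up to 29 mm; it begins 49 mm in front of this point. Scoop 0.16 kg without balls.
- scoop_lip (a point): Middle of the scoop's open front lip, upper side of its floor: 136 mm in front of the handle's centre and 23 mm below it. The floor rises 6 degrees to the lip, so the balls stay at the back; they roll out when the lip is tipped down by more than about 10 degrees.
- ball_0_center (a point): Centre of a white ceramic grinding ball, 20 mm across, 15 g; starts in the scoop.
- ball_1_center (a point): Centre of a white ceramic grinding ball, 20 mm across, 15 g; starts in the scoop.
- ball_2_center (a point): Centre of a white ceramic grinding ball, 20 mm across, 15 g; starts in the scoop.
- ball_3_center (a point): Centre of a white ceramic grinding ball, 20 mm across, 15 g; starts in the scoop.
- tape_roll: Roll of tape lying on the bench, 99 mm across, 25 mm tall; a bystander. Origin: centre of its underside.
- wood_rib: Wooden rib lying on the bench, 69 x 99 x 8 mm; a bystander. Origin: centre of its underside.
Things that resemble listed ones, but are neither listed nor needed, are in the scene too. What is shaped like the jar but purple is not meant.

How it is judged (in metres and radians):
On the way, in this order (a step that is already met when the one before it is completed fails the run):
1. all four balls lie in the jar (horizontal distance between each of ball_0_center, ball_1_center, ball_2_center, ball_3_center and jar_mouth below 0.034 m and z of ball_0_center in the frame of jar_mouth between -0.06 and -0.01 m and z of ball_1_center in the frame of jar_mouth between -0.06 and -0.01 m and z of ball_2_center in the frame of jar_mouth between -0.06 and -0.01 m and z of ball_3_center in the frame of jar_mouth between -0.06 and -0.01 m), for 0.2 s.
2. the scoop is back on the bench, level, before the lever is clicked (height (world z) of scoop_grip below 0.05 m and angle between scoop_grip's own z axis and vertical below 0.15 rad and contact force between the fingers and scoop below 0.1 N and z of knob in the frame of pawl_plate above 0.05 m), for 0.1 s.
3. the third click: the pawl has dropped behind the third tooth (z of knob in the frame of pawl_plate above -0.0066 m and (z of knob in the frame of pawl_plate below 0.007 m or (z of knob in the frame of pawl_plate below 0.011 m and x of pawl_tip in the frame of pawl_plate below 0.069 m))), for 0.1 s.
At the end, for the whole second after the job is handed in: All four balls are in the jar, the lid presses on the jar, the lever stands still past its third click and short of the fourth (within the 15 mm of knob travel between them), the fingers still hold the knob, and the scoop stands level on the bench (all of step 1 and all of step 3 and velocity of joint lever between -0.05 and 0.05 rad/s and contact force between the fingers and lever above 1 N and contact force between lid and jar above 2 N and horizontal distance between lid_face and jar_mouth below 0.015 m and angle between jar's own z axis and vertical below 0.06 rad and height (world z) of scoop_grip below 0.05 m and angle between scoop_grip's own z axis and vertical below 0.15 rad); the arm keeps its last pose, push and grip.
It fails at once if the lever goes to the fourth click (z of knob in the frame of pawl_plate below -0.0085 m).
It fails at once if the roll of tape is knocked away (distance of tape_roll from where it was at the start of the episode above 0.03 m).
It fails at once if the wooden rib is knocked away (distance of wood_rib from where it was at the start of the episode above 0.03 m).
It also fails if it takes over 72 s, if anything falls off the work surface, if the arm or the gripper's body presses on something with over 40 N, if the wrist force passes 120 N, or if a joint passes its speed limit or range.

### The arm

A 6-joint arm with a two-finger parallel gripper is mounted at the origin on a cart in front of the work surface, level with it; the furniture and walls round the work are solid. World frame = base frame: x ahead of the robot, y to its left, z up, the work surface at z = 0. Lengths are in m, angles in degrees, forces in N, time in s.
With the tool pointing down it reaches from about 0.3 to 0.75 m from the base axis. Payload 8.5 kg.
Tool frame: the origin (TCP) lies at the very end of the fingers, on their centre line; the grasp point (between the pads) lies 19 mm behind it (env.grip_depth is the z of the grasp point in the tool frame, in m); z points along the fingers, y is the direction in which the jaws open and shut (so a half turn about z gives the same grasp; the last joint's range is limited). The gripper opens to 85 mm and grips with 20 to 120 N. Pads are 22 mm wide; open, the fingers measure 114 mm over their backs; the gripper's body (76 mm by 85 mm) begins 54 mm behind the grasp point. The pads swing forward as they close: fully open they stand 13 mm farther back than shut.
Start: joints at [59.112, 21.807, 74.336, -0, 83.858, -12.336], TCP at [0.175, 0.521, 0.231] pointing down, gripper open.
Joint ranges: [-178.18, 178.18], [-50.72, 133.34], [12.68, 142.11], [-81.47, 261.47], [9.98, 163.14], [-165.26, 165.26]. Speed limits (degrees/s): [136.94, 136.94, 180, 180, 180, 180].

### API

Orientations are given as a 3x3 rotation matrix whose columns are the frame's x, y, z axes.
In Python, from rig import env gives the robot as it stands.
- The arm moves only by the tool apply_moves, never from a script. Its argument "plan" is a list of rows, each an object of numbers: "tx", "ty", "tz": the shift along the world's x, y, z in mm; "rx", "ry", "rz": the turn, a rotation vector about the world's x, y, z in rad; "jaw": the opening, from -1 (shut) to 1 (fully open). A call has 1 to 12 rows; each row is the pose to reach, as a shift and turn from the pose measured when the call began; what a row does not reach only later rows make up. A row lasts 1/10 s, in which the tool goes at most 50 mm and 8.59 degrees, less where a joint would pass 70% of its speed; a pose out of reach is approached as far as the arm can. A call with a gripper value outside its range is refused whole. The fingers move at their own pace and stop on an object; "grip_force" is the grip in N (left out, the last holds). Time passes only in rows, so rows that repeat a pose let the fingers close. It gives the time, the measured TCP pose, the force and the opening at its end, in the units of the state.
- env.observe(): the state, without advancing time (a new reading comes with each control period).
- env.get_image(name): name is "side" or "top" or "wrist"; returns a dict with "image" (384x512x3 uint8, red, green, blue), "intrinsics" (3x3 intrinsics, pixels), "k1" (the pictures are not rectified: a ray, as slopes to the right and down, at radius r is drawn at 1 + k1 r^2 times it, then the intrinsics apply), "world_from_camera" (4x4, takes a point from camera to world coordinates). Camera axes: x right, y up, looking along -z (the intrinsics and any distortion apply to the point x, -y, -z); pixel columns grow to the right and rows downward; lengths in m; the calibration is good to about 2 mm. A picture is of the moment at which its call begins. There is no depth.
- env.close_job(): hands the job in, once; it reports no verdict.
The state is a dict: "time_s": time; "q": joint angles; "qvel": joint speeds; "joint_efforts": joint torques, N m; "position": TCP position; "tool_rot": TCP orientation; "ft_force": force on the tool from outside, world axes, zero at the start; "wrist_torque": the same for the moment, N m; "grip_width": finger opening in m.
Only numpy, scipy, OpenCV 4.12 (cv2) and the standard library are available. Lean on these libraries where they do the work, as an engineer would, in place of code of your own. Each camera call takes 0.05 s, during which the arm holds its last target.

## Working session

There is one attempt and no reset: what is moved stays moved. The work goes in short steps, Python scripts to look and compute and a tool call to move; the robot and the scene stay as the last step left them, time stands still between calls to the robot, and variables do not carry over. Pictures are saved under pics/ and viewed, and the job is handed in when it is done.

Besides the shell and the picture viewer there is one more tool, called after ">>>" by a JSON object that holds its "method" and its "body". apply_moves: Moves the arm, as the interface text tells. Its arguments: {"type":"object","properties":{"plan":{"type":"array","items":{"type":"object","properties":{"tx":{"type":"number"},"ty":{"type":"number"},"tz":{"type":"number"},"rx":{"type":"number"},"ry":{"type":"number"},"rz":{"type":"number"},"jaw":{"type":"number"}}}},"grip_force":{"type":"number"}},"required":["plan"]}

```bash
ls; mkdir -p pics; cat > h.py <<'E'
import numpy as np, cv2
from rig import env
def grab(names=("side","top","wrist"),tag="a"):
    out={}
    for n in names:
        d=env.get_image(n); out[n]=d
        cv2.imwrite(f"pics/{tag}_{n}.png",d["image"][:,:,::-1])
        np.savez(f"pics/{tag}_{n}.npz",**{k:np.array(v) for k,v in d.items()})
    return out
def load(tag,n): return dict(np.load(f"pics/{tag}_{n}.npz"))
def ray(d,u,v):
    K=np.array(d["intrinsics"]);k1=float(d["k1"])
    xd=np.array([(u-K[0,2])/K[0,0],(v-K[1,2])/K[1,1]])
    x=xd.copy()
    for _ in range(30): x=xd/(1+k1*(x@x))
    T=np.array(d["world_from_camera"])
    r=T[:3,:3]@np.array([x[0],-x[1],-1.]); return T[:3,3],r/np.linalg.norm(r)
def onz(d,u,v,z):
    o,r=ray(d,u,v); return o+r*(z-o[2])/r[2]
def tri(*a):
    A=np.zeros((3,3));b=np.zeros(3)
    rs=[ray(d,u,v) for d,u,v in a]
    for o,r in rs:
        P=np.eye(3)-np.outer(r,r);A+=P;b+=P@o
    p=np.linalg.solve(A,b)
    return p,[np.linalg.norm((np.eye(3)-np.outer(r,r))@(p-o)) for o,r in rs]
def proj(d,p):
    T=np.linalg.inv(np.array(d["world_from_camera"]));c=T[:3,:3]@np.array(p)+T[:3,3]
    x=np.array([c[0],-c[1]])/-c[2];x=x*(1+float(d["k1"])*(x@x));K=np.array(d["intrinsics"])
    return K[0,0]*x[0]+K[0,2],K[1,1]*x[1]+K[1,2]
E
python3 - <<'E'
from h import *
o=grab()
for n in o: print(n,np.round(o[n]["world_from_camera"],3).tolist(),np.round(o[n]["intrinsics"],1).tolist(),o[n]["k1"])
print(env.observe(), env.grip_depth)
cv2.imwrite("pics/a_both.png",np.vstack([cv2.resize(o[n]["image"][:,:,::-1],(400,300)) for n in ("side","top")]))
E
```

```text
pics
side [[-0.984, 0.104, -0.143, 0.433], [-0.176, -0.645, 0.744, 0.765], [-0.015, 0.757, 0.653, 0.747], [0.0, 0.0, 0.0, 1.0]] [[346.7, 0.0, 256.4], [0.0, 346.7, 193.1], [0.0, 0.0, 1.0]] -0.03938435809439288
top [[-0.002, 0.999, -0.051, 0.502], [-1.0, -0.002, -0.009, 0.12], [-0.009, 0.051, 0.999, 1.208], [0.0, 0.0, 0.0, 1.0]] [[420.7, 0.0, 258.9], [0.0, 420.7, 188.1], [0.0, 0.0, 1.0]] 0.048821809930419235
wrist [[0.32, -0.899, -0.3, 0.097], [0.948, 0.302, 0.104, 0.547], [-0.002, -0.318, 0.948, 0.373], [0.0, 0.0, 0.0, 1.0]] [[322.7, 0.0, 255.8], [0.0, 322.7, 192.9], [0.0, 0.0, 1.0]] 0.008608406830962095
{'time_s': 0.15, 'q': array([ 5.91097704e+01,  2.18336978e+01,  7.43689611e+01,  2.09084379e-04,
        8.38580913e+01, -1.23348792e+01]), 'qvel': array([ 0.06207354, -0.08609591, -0.10964952,  0.0036384 , -0.00630908,
        0.05249628]), 'joint_efforts': array([ 1.97337460e-03, -4.48624957e+01, -2.31344354e+01, -1.91365275e-04,
        3.84842642e-03, -6.92157346e-05]), 'position': array([0.1749105 , 0.52123774, 0.23087309]), 'tool_rot': array([[-9.48016494e-01,  3.18220722e-01, -5.47461782e-04],
       [ 3.18221110e-01,  9.48016087e-01, -9.08028875e-04],
       [ 2.30048972e-04, -1.03504025e-03, -9.99999438e-01]]), 'ft_force': array([ 0.20586385, -0.16605773, -0.15746461]), 'wrist_torque': array([-0.07913106,  0.01244679, -0.00407799]), 'grip_width': 0.085293454501432} -0.0187
```

View pics/a_side.png

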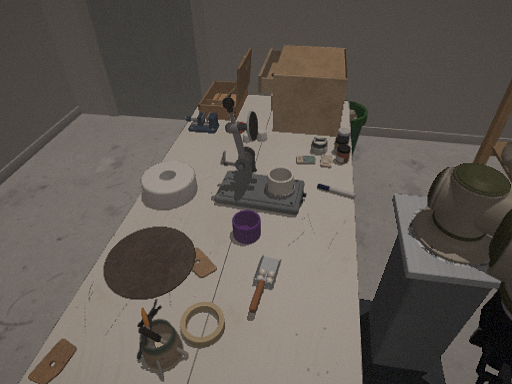

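View pics/a_top.png

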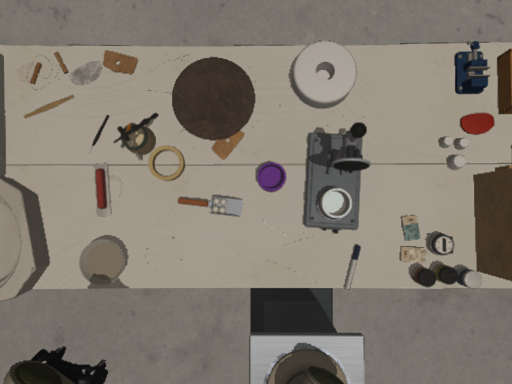

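View pics/a_wrist.png

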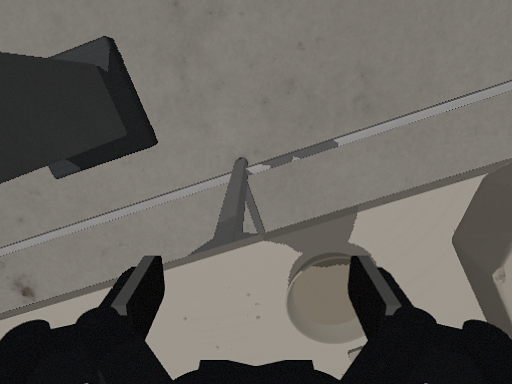

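```bash
python3 - <<'E'
from h import *
d=load("a","top")["image"][:,:,::-1]
cv2.imwrite("pics/c1.png",cv2.resize(d[110:250,290:390],None,fx=4.2,fy=4.2,interpolation=cv2.INTER_CUBIC))
cv2.imwrite("pics/c2.png",cv2.resize(d[180:230,165:265],None,fx=8,fy=8,interpolation=cv2.INTER_CUBIC))
s=load("a","side")["image"][:,:,::-1]
cv2.imwrite("pics/c3.png",cv2.resize(s[85:220,190:320],None,fx=4.4,fy=4.4,interpolation=cv2.INTER_CUBIC))
cv2.imwrite("pics/c4.png",cv2.resize(s[240:330,220:310],None,fx=6,fy=6,interpolation=cv2.INTER_CUBIC))
E
```

```text
(no output)
```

View pics/c1.png

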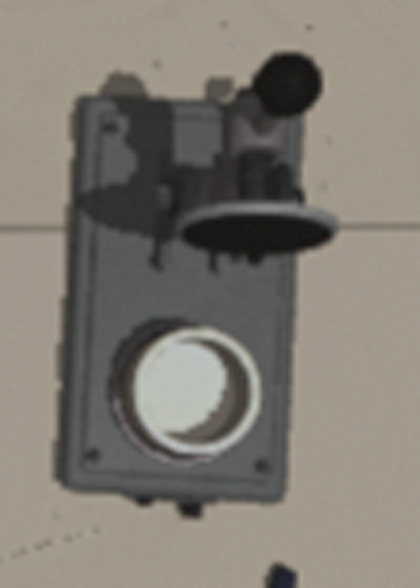

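View pics/c2.png

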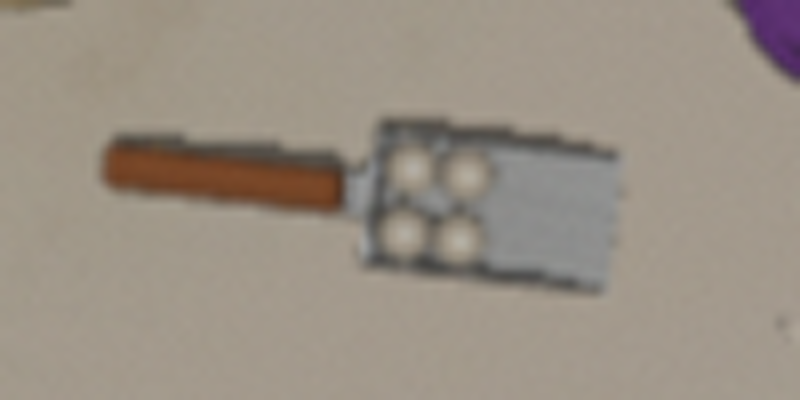

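View pics/c3.png

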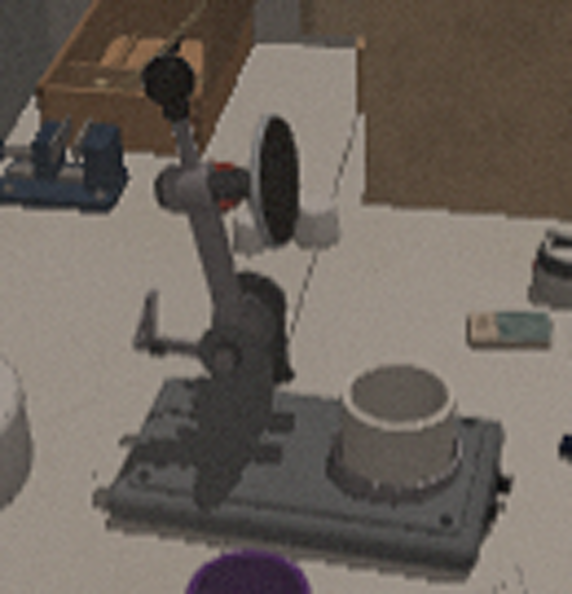

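View pics/c4.png

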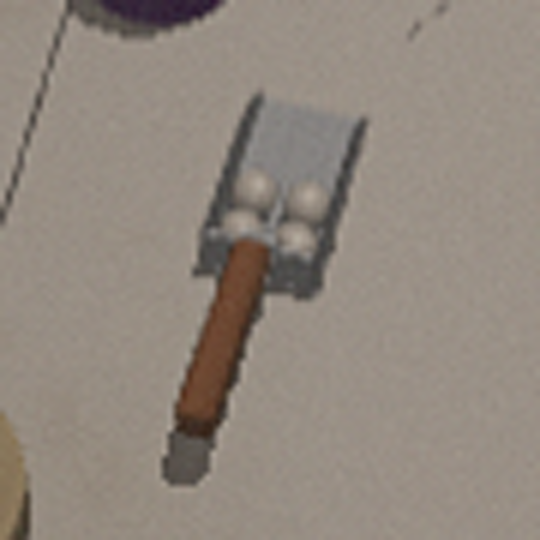

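```bash
python3 - <<'E'
from h import *
t=load("a","top");s=load("a","side")
I=t["image"].astype(int);hsv=cv2.cvtColor(t["image"],cv2.COLOR_RGB2HSV)
# jar rim top: bright pixels
def big(m):
    n,l,st,c=cv2.connectedComponentsWithStats(m.astype(np.uint8));k=1+np.argmax(st[1:,4]);return l==k,st[k],c[k]
roi=np.zeros(I.shape[:2],bool);roi[180:225,315:358]=1
m,st,c=big((I.min(2)>175)&roi);
cs,_=cv2.findContours(m.astype(np.uint8),cv2.RETR_EXTERNAL,cv2.CHAIN_APPROX_NONE)
e=cv2.fitEllipse(max(cs,key=len));print("jar top",st,e)
print("rim",onz(t,*e[0],.098))
# handle
roi=np.zeros(I.shape[:2],bool);roi[190:215,170:215]=1
m,st,c=big((hsv[...,1]>110)&(hsv[...,0]<20)&roi);print("handle",st,c,onz(t,*c,.043))
cs,_=cv2.findContours(m.astype(np.uint8),cv2.RETR_EXTERNAL,cv2.CHAIN_APPROX_NONE)
bp=cv2.boxPoints(cv2.minAreaRect(cs[0]));P=np.array([onz(t,*p,.043) for p in bp]);print(P)
# lip corners crop c2 8x
f=lambda u,v,s8,ox,oy:((u+.5)/s8-.5+ox,(v+.5)/s8-.5+oy)
for u,v in [(620,155),(604,292),(383,122),(366,265)]: print("pan",onz(t,*f(u,v,8,165,180),.011),onz(t,*f(u,v,8,165,180),.029))
# mill
for u,v in [(82,97),(300,103),(62,485),(283,497)]: print("mill",onz(t,*f(u,v,4.2,290,110),.036))
kt=f(287,84,4.2,290,110);ks=f(169,82,4.4,190,85);print(kt,ks,"knob",tri((t,*kt),(s,*ks)))
jr=f(401,408-7,4.4,190,85);print("jar side",onz(s,*jr,.098))
# side handle
hs=f(232,330,6,220,240);print(tri((t,*c),(s,*hs)))
# bystanders
for n,(u,v,z) in dict(tape=(166,163,.025),rib=(228,146,.008),purple=(270,177,.06)).items(): print(n,onz(t,u,v,z))
E
```

```text
jar top [323 191  20  26 329] ((332.1076354980469, 202.48709106445312), (17.87897491455078, 23.815275192260742), 11.361454963684082)
rim [ 0.51950367 -0.06203293  0.098     ]
handle [178 198  30   8 145] [192.4        201.71034483] [0.52337684 0.31524736 0.043     ]
[[0.52145286 0.35625338 0.043     ]
 [0.53508187 0.35466442 0.043     ]
 [0.52476614 0.2738512  0.043     ]
 [0.51114453 0.27549159 0.043     ]]
pan [0.53151414 0.17925876 0.011     ] [0.53106307 0.17836914 0.029     ]
pan [0.48288473 0.18493283 0.011     ] [0.48316462 0.18395792 0.029     ]
pan [0.54347215 0.26367338 0.011     ] [0.54284132 0.26151489 0.029     ]
pan [0.49265652 0.26951074 0.011     ] [0.49278954 0.2672645  0.029     ]
mill [ 0.7160499  -0.01007049  0.036     ]
mill [ 0.71115738 -0.15450654  0.036     ]
mill [0.45799422 0.00511624 0.036     ]
mill [ 0.45009969 -0.1397909   0.036     ]
(357.95238095238096, 129.61904761904762) (228.02272727272725, 103.25) knob (array([ 0.6701143 , -0.08236917,  0.31700607]), [np.float64(0.0005112213434597937), np.float64(0.0005112213434598403)])
jar side [ 0.51579113 -0.06514385  0.098     ]
(array([0.52145628, 0.31579359, 0.03811141]), [np.float64(0.002028985113985139), np.float64(0.0020289851139853768)])
tape [0.63321013 0.39334652 0.025     ]
rib [0.68371618 0.21977665 0.008     ]
purple [0.59013822 0.10036259 0.06      ]
```

Lookalikes and choices:
- **Jar:** the white cylinder on the mill at top px (336,203). Not the purple pot (270,177), nor the white roll (325,72).
- **Scoop:** orange handle at (193,202) with the balls in its pan. Not the red roller (100,190).
- **Tape:** the ring at (166,163).
- **Rib:** the board at (228,146), or its twin at (120,62).

The crops confirm the jar and scoop.

>>> {"method": "apply_moves", "body": {"plan": [{"tx":346,"ty":-214,"tz":-90,"rz":-1.375,"jaw":1},{"tx":346,"ty":-214,"tz":-90,"rz":-1.375,"jaw":1},{"tx":346,"ty":-214,"tz":-90,"rz":-1.375,"jaw":1},{"tx":346,"ty":-214,"tz":-90,"rz":-1.375,"jaw":1},{"tx":346,"ty":-214,"tz":-90,"rz":-1.375,"jaw":1},{"tx":346,"ty":-214,"tz":-90,"rz":-1.375,"jaw":1},{"tx":346,"ty":-214,"tz":-90,"rz":-1.375,"jaw":1},{"tx":346,"ty":-214,"tz":-90,"rz":-1.375,"jaw":1},{"tx":346,"ty":-214,"tz":-90,"rz":-1.375,"jaw":1},{"tx":346,"ty":-214,"tz":-90,"rz":-1.375,"jaw":1},{"tx":346,"ty":-214,"tz":-90,"rz":-1.375,"jaw":1},{"tx":346,"ty":-214,"tz":-90,"rz":-1.375,"jaw":1}]}}

```text
validation failed for argument at $.pl...
```

```bash
python3 - <<'E'
from h import *
o=grab(("wrist",),"b");d=o["wrist"]
im=d["image"][:,:,::-1].copy()
for p in [(.5225,.3155,.043),(.507,.182,.011),(.5215,.3075,.043)]:
    cv2.circle(im,tuple(int(round(x)) for x in proj(d,p)),3,(0,0,255),1)
cv2.imwrite("pics/b_m.png",im)
t=load("a","top")
f=lambda u,v,s8,ox,oy:((u+.5)/s8-.5+ox,(v+.5)/s8-.5+oy)
print(onz(t,*f(197,391,4.2,290,110),.098))
print(env.observe()["position"],env.observe()["q"])
E
```

```text
[ 0.51888837 -0.07358412  0.098     ]
[0.1749219  0.52127134 0.23097875] [ 5.91106279e+01  2.18265641e+01  7.43623741e+01  8.13869336e-05
  8.38573641e+01 -1.23350254e+01]
```

View pics/b_m.png

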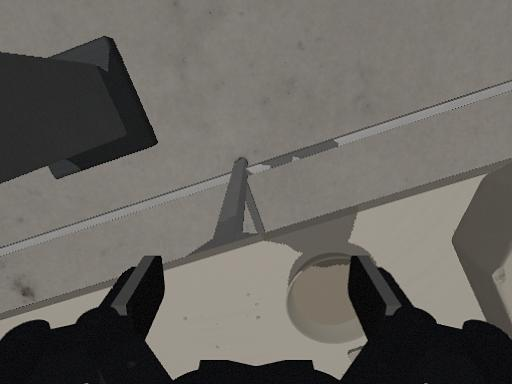

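The arm did not move: the call was refused at validation. I'll try a smaller call to find the limits.

>>> {"method": "apply_moves", "body": {"plan": [{"tx":32,"ty":-20,"tz":-8,"rx":0,"ry":0,"rz":-0.13,"jaw":1},{"tx":64,"ty":-40,"tz":-16,"rx":0,"ry":0,"rz":-0.26,"jaw":1},{"tx":96,"ty":-60,"tz":-24,"rx":0,"ry":0,"rz":-0.39,"jaw":1},{"tx":128,"ty":-80,"tz":-32,"rx":0,"ry":0,"rz":-0.52,"jaw":1},{"tx":160,"ty":-100,"tz":-40,"rx":0,"ry":0,"rz":-0.65,"jaw":1},{"tx":192,"ty":-120,"tz":-48,"rx":0,"ry":0,"rz":-0.78,"jaw":1},{"tx":224,"ty":-140,"tz":-56,"rx":0,"ry":0,"rz":-0.91,"jaw":1},{"tx":256,"ty":-160,"tz":-64,"rx":0,"ry":0,"rz":-1.04,"jaw":1},{"tx":288,"ty":-180,"tz":-72,"rx":0,"ry":0,"rz":-1.17,"jaw":1},{"tx":320,"ty":-200,"tz":-80,"rx":0,"ry":0,"rz":-1.3,"jaw":1},{"tx":346,"ty":-214,"tz":-90,"rx":0,"ry":0,"rz":-1.375,"jaw":1},{"tx":346,"ty":-214,"tz":-90,"rx":0,"ry":0,"rz":-1.375,"jaw":1}], "grip_force": 100}}

```text
time_s: 1.4
position: [0.5231, 0.305, 0.139]
tool_rot: [[0.133, 0.991, -0.003], [0.991, -0.133, -0.001], [-0.001, -0.002, -1.0]]
ft_force: [-0.6, 0.1, -0.1]
grip_width: 0.0857
```

```bash
python3 - <<'E'
from h import *
o=grab(("wrist",),"b");d=o["wrist"]
im=d["image"][:,:,::-1].copy()
for p in [(.5225,.3155,.043),(.507,.182,.011),(.5215,.3075,.043)]:
    cv2.circle(im,tuple(int(round(x)) for x in proj(d,p)),3,(0,0,255),1)
cv2.imwrite("pics/b_m.png",im)
print(env.observe()["position"],env.observe()["q"])
E
```

```text
[0.52160444 0.3061957  0.13983713] [1.91981805e+01 3.16263667e+01 7.33392557e+01 3.32647577e-02
 7.51814866e+01 2.66289302e+01]
```

View pics/b_m.png

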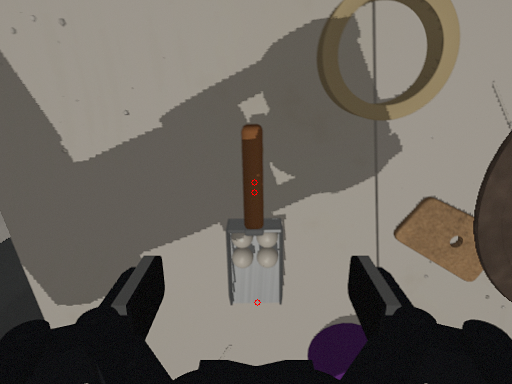

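The wrist view confirms the points: handle at (254,182), lip at (257,302), balls at the back. Descend and grip.

>>> {"method": "apply_moves", "body": {"plan": [{"tx":0,"ty":1,"tz":-40,"rx":0,"ry":0,"rz":0,"jaw":1},{"tx":0,"ty":1,"tz":-80,"rx":0,"ry":0,"rz":0,"jaw":1},{"tx":0,"ty":1,"tz":-110,"rx":0,"ry":0,"rz":0,"jaw":0.5},{"tx":0,"ty":1,"tz":-124,"rx":0,"ry":0,"rz":0,"jaw":0.2},{"tx":0,"ty":1,"tz":-124,"rx":0,"ry":0,"rz":0,"jaw":-0.4},{"tx":0,"ty":1,"tz":-124,"rx":0,"ry":0,"rz":0,"jaw":-1},{"tx":0,"ty":1,"tz":-124,"rx":0,"ry":0,"rz":0,"jaw":-1},{"tx":0,"ty":1,"tz":-124,"rx":0,"ry":0,"rz":0,"jaw":-1},{"tx":0,"ty":1,"tz":-124,"rx":0,"ry":0,"rz":0,"jaw":-1}], "grip_force": 100}}

```text
time_s: 2.35
position: [0.5225, 0.3079, 0.0178]
tool_rot: [[0.129, 0.992, 0.001], [0.992, -0.129, 0.001], [0.002, 0.001, -1.0]]
ft_force: [-1.2, 2.4, 5.9]
grip_width: 0.014
```

>>> {"method": "apply_moves", "body": {"plan": [{"tx":0,"ty":0,"tz":4,"rx":0,"ry":0,"rz":0,"jaw":-1},{"tx":0,"ty":0,"tz":12,"rx":0,"ry":0,"rz":0,"jaw":-1},{"tx":0,"ty":0,"tz":25,"rx":0,"ry":0,"rz":0,"jaw":-1},{"tx":0,"ty":0,"tz":42,"rx":0,"ry":0,"rz":0,"jaw":-1},{"tx":0,"ty":0,"tz":60,"rx":0,"ry":0,"rz":0,"jaw":-1},{"tx":0,"ty":0,"tz":80,"rx":0,"ry":0,"rz":0,"jaw":-1},{"tx":0,"ty":0,"tz":100,"rx":0,"ry":0,"rz":0,"jaw":-1},{"tx":0,"ty":0,"tz":118,"rx":0,"ry":0,"rz":0,"jaw":-1},{"tx":0,"ty":0,"tz":130,"rx":0,"ry":0,"rz":0,"jaw":-1},{"tx":0,"ty":0,"tz":135,"rx":0,"ry":0,"rz":0,"jaw":-1}], "grip_force": 100}}

```text
time_s: 3.35
position: [0.5227, 0.3079, 0.1545]
tool_rot: [[0.129, 0.992, 0.003], [0.992, -0.129, 0.002], [0.002, 0.002, -1.0]]
ft_force: [-0.3, 0.0, -2.9]
grip_width: 0.014
```

```bash
python3 - <<'E'
from h import *
o=grab(("wrist","side"),"c");d=o["wrist"]
im=d["image"][:,:,::-1]
s=o["side"]["image"][:,:,::-1]
cv2.imwrite("pics/c_m.png",np.hstack([im[:,100:420],cv2.resize(s[160:310,180:330],(384,384))]))
q=env.observe();p=q["position"]+q["tool_rot"]@[0,0,-.0187];print(q["position"],p,q["ft_force"],q["tool_rot"])
E
```

```text
[0.52249365 0.30789696 0.15329834] [0.52246713 0.30786598 0.1719983 ] [ 0.91295318  0.02413167 -2.60325292] [[ 0.1293529   0.99159761  0.00141834]
 [ 0.99159694 -0.12935518  0.00165643]
 [ 0.00182598  0.00119216 -0.99999762]]
```

View pics/c_m.png

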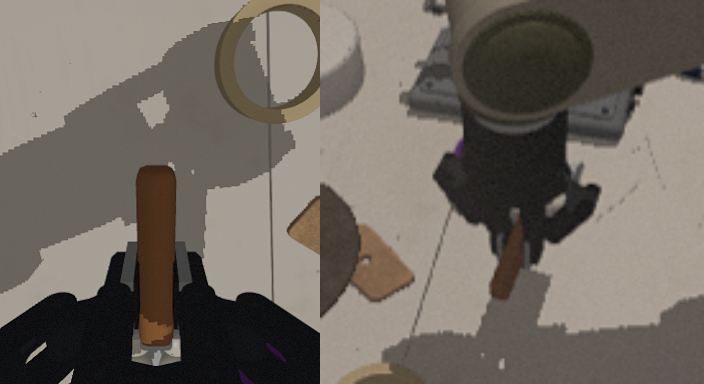

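```bash
python3 - <<'E'
from h import *
d=load("c","wrist")
for off in (.006,.008,.010):
  for z in (.1745,.1785,.1825):
    p=np.array([.5225,.3079,z])+np.array([.129,.992,0])*(.042+off); print(off,z,proj(d,p))
  p=np.array([.5225,.3079,.1785])+np.array([.129,.992,0])*(-.042+off); print(proj(d,p))
print(d["world_from_camera"])
E
```

```text
0.006 0.1745 (np.float64(255.52839124774644), np.float64(175.0578568374218))
0.006 0.1785 (np.float64(255.5363102892699), np.float64(177.8426607379219))
0.006 0.1825 (np.float64(255.54473330652533), np.float64(180.80478299562805))
(np.float64(255.92634196444914), np.float64(352.76018805883376))
0.008 0.1745 (np.float64(255.5173372642225), np.float64(170.1108570431213))
0.008 0.1785 (np.float64(255.52495526100168), np.float64(172.75677862915535))
0.008 0.1825 (np.float64(255.53306064968874), np.float64(175.57206282696865))
(np.float64(255.91865631158268), np.float64(349.30923052888954))
0.01 0.1745 (np.float64(255.50616986801538), np.float64(165.1134582077802))
0.01 0.1785 (np.float64(255.51348018520542), np.float64(167.61750182973168))
0.01 0.1825 (np.float64(255.5212607127507), np.float64(170.2826774710363))
(np.float64(255.91090649298013), np.float64(345.82962987906194))
[[ 0.9913991   0.1245469   0.04019809  0.53300363]
 [-0.13086536  0.94003567  0.31497173  0.38882536]
 [ 0.00144111 -0.31752323  0.9482494   0.29684919]
 [ 0.          0.          0.          1.        ]]
```

>>> {"method": "apply_moves", "body": {"plan": [{"tx":-4,"ty":-13,"tz":0,"rx":0,"ry":0,"rz":0.03,"jaw":-1},{"tx":-11,"ty":-39,"tz":0,"rx":0,"ry":0,"rz":0.1,"jaw":-1},{"tx":-20,"ty":-70,"tz":0,"rx":0,"ry":0,"rz":0.175,"jaw":-1},{"tx":-29,"ty":-103,"tz":0,"rx":0,"ry":0,"rz":0.26,"jaw":-1},{"tx":-39,"ty":-137,"tz":0,"rx":0,"ry":0,"rz":0.345,"jaw":-1},{"tx":-48,"ty":-168,"tz":0,"rx":0,"ry":0,"rz":0.42,"jaw":-1},{"tx":-55,"ty":-194,"tz":0,"rx":0,"ry":0,"rz":0.49,"jaw":-1},{"tx":-61,"ty":-215,"tz":0,"rx":0,"ry":0,"rz":0.54,"jaw":-1},{"tx":-66,"ty":-232,"tz":0,"rx":0,"ry":0,"rz":0.585,"jaw":-1},{"tx":-69,"ty":-245,"tz":0,"rx":0,"ry":0,"rz":0.62,"jaw":-1},{"tx":-72,"ty":-253,"tz":0,"rx":0,"ry":0,"rz":0.64,"jaw":-1},{"tx":-73,"ty":-258,"tz":0,"rx":0,"ry":0,"rz":0.65,"jaw":-1}], "grip_force": 100}}

```text
time_s: 4.65
position: [0.4488, 0.0494, 0.1526]
tool_rot: [[-0.497, 0.868, -0.002], [0.868, 0.497, 0.002], [0.003, -0.0, -1.0]]
ft_force: [-0.0, -0.0, -3.0]
grip_width: 0.0141
```

```bash
python3 - <<'E'
from h import *
o=grab(("side","top"),"d")
q=env.observe();print(q["position"],q["tool_rot"]);lip=q["position"]+q["tool_rot"]@[-.126,0,.0068];print(lip)
ims=[]
for n,(a,b,c,e) in dict(side=(85,235,180,330),top=(110,260,260,410)).items():
    im=o[n]["image"][a:b,c:e,::-1];im=cv2.resize(im,None,fx=2.66,fy=2.66,interpolation=cv2.INTER_CUBIC)
    for P in (lip,[.519,-.072,.098]):
        u,v=proj(o[n],P);cv2.circle(im,(int((u-c+.5)*2.66),int((v-a+.5)*2.66)),3,(0,0,255),1)
    ims.append(im)
cv2.imwrite("pics/d_m.png",np.hstack(ims))
E
```

```text
[0.44921121 0.04960571 0.15288524] [[-4.96439291e-01  8.68070884e-01 -9.85016027e-04]
 [ 8.68067806e-01  4.96440176e-01  2.33147211e-03]
 [ 2.51288459e-03  3.02373661e-04 -9.99996797e-01]]
[ 0.51175587 -0.05975498  0.14576864]
```

View pics/d_m.png

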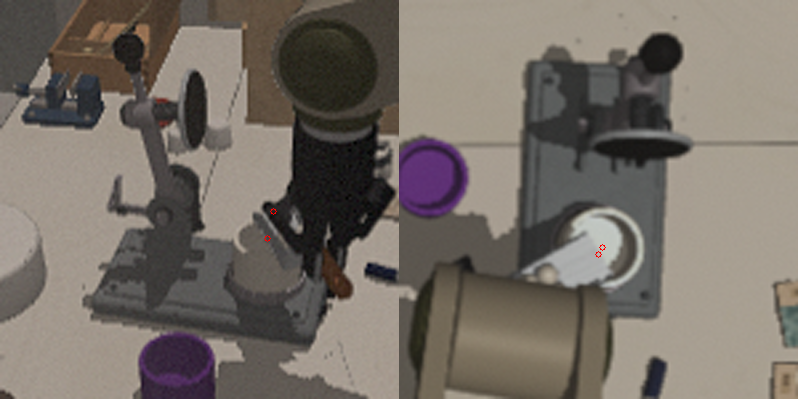

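>>> {"method": "apply_moves", "body": {"plan": [{"tx":0,"ty":0,"tz":-6,"rx":0,"ry":0,"rz":0,"jaw":-1},{"tx":0,"ty":0,"tz":-16,"rx":0,"ry":0,"rz":0,"jaw":-1},{"tx":0,"ty":0,"tz":-24,"rx":0,"ry":0,"rz":0,"jaw":-1},{"tx":0,"ty":0,"tz":-28,"rx":0,"ry":0,"rz":0,"jaw":-1},{"tx":0.3,"ty":-0.5,"tz":-21.7,"rx":0.043,"ry":0.025,"rz":0,"jaw":-1},{"tx":0.6,"ty":-1.1,"tz":-15.4,"rx":0.087,"ry":0.05,"rz":0,"jaw":-1},{"tx":1.2,"ty":-2.1,"tz":-9.3,"rx":0.13,"ry":0.075,"rz":0,"jaw":-1},{"tx":1.9,"ty":-3.4,"tz":-3.1,"rx":0.174,"ry":0.099,"rz":0,"jaw":-1},{"tx":2.8,"ty":-4.9,"tz":3,"rx":0.217,"ry":0.124,"rz":0,"jaw":-1},{"tx":2.8,"ty":-4.9,"tz":3,"rx":0.217,"ry":0.124,"rz":0,"jaw":-1},{"tx":2.8,"ty":-4.9,"tz":3,"rx":0.217,"ry":0.124,"rz":0,"jaw":-1},{"tx":2.8,"ty":-4.9,"tz":3,"rx":0.217,"ry":0.124,"rz":0,"jaw":-1}], "grip_force": 100}}

```text
time_s: 5.95
position: [0.4516, 0.0451, 0.1555]
tool_rot: [[-0.481, 0.868, -0.124], [0.841, 0.497, 0.216], [0.249, -0.0, -0.968]]
ft_force: [-0.4, 0.1, -2.1]
grip_width: 0.0146
```

```bash
cat > v.py <<'E'
import sys
from h import *
o=grab(("side","top"),sys.argv[1])
q=env.observe();print(q["position"],q["tool_rot"],q["ft_force"]);lip=q["position"]+q["tool_rot"]@[-.126,0,.0068];print(lip)
ims=[]
for n,(a,b,c,e) in dict(side=(85,235,180,330),top=(110,260,260,410)).items():
    im=o[n]["image"][a:b,c:e,::-1];im=cv2.resize(im,None,fx=2.66,fy=2.66,interpolation=cv2.INTER_CUBIC)
    ims.append(im)
cv2.imwrite(f"pics/{sys.argv[1]}_m.png",np.hstack(ims))
E
python3 v.py e
```

```text
[0.45172297 0.04507086 0.15571463] [[-4.81237035e-01  8.67797542e-01 -1.23848057e-01]
 [ 8.40368443e-01  4.96917918e-01  2.16456608e-01]
 [ 2.49382831e-01  8.89369591e-05 -9.68404975e-01]] [-0.17075268  0.75604539 -2.62465625]
[ 0.51151667 -0.05934366  0.11770724]
```

View pics/e_m.png

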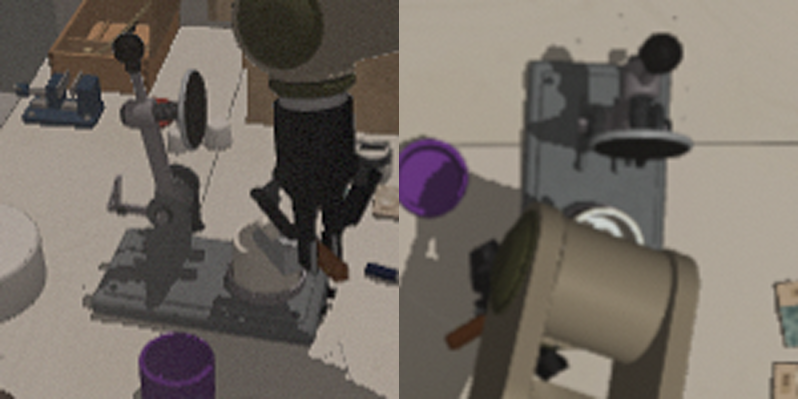

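>>> {"method": "apply_moves", "body": {"plan": [{"tx":1,"ty":-1.8,"tz":6,"rx":0.043,"ry":0.025,"rz":0,"jaw":-1},{"tx":2.2,"ty":-3.8,"tz":11.8,"rx":0.087,"ry":0.05,"rz":0,"jaw":-1},{"tx":3.5,"ty":-6.2,"tz":17.5,"rx":0.13,"ry":0.075,"rz":0,"jaw":-1},{"tx":4.9,"ty":-8.6,"tz":23.1,"rx":0.174,"ry":0.099,"rz":0,"jaw":-1},{"tx":6.5,"ty":-11.4,"tz":28.5,"rx":0.217,"ry":0.124,"rz":0,"jaw":-1},{"tx":8.2,"ty":-14.3,"tz":33.9,"rx":0.26,"ry":0.149,"rz":0,"jaw":-1},{"tx":10.1,"ty":-17.6,"tz":39,"rx":0.304,"ry":0.174,"rz":0,"jaw":-1},{"tx":12,"ty":-21,"tz":43.9,"rx":0.347,"ry":0.199,"rz":0,"jaw":-1},{"tx":14.1,"ty":-24.7,"tz":48.6,"rx":0.39,"ry":0.224,"rz":0,"jaw":-1},{"tx":14.1,"ty":-24.7,"tz":48.6,"rx":0.39,"ry":0.224,"rz":0,"jaw":-1},{"tx":14.1,"ty":-24.7,"tz":48.6,"rx":0.39,"ry":0.224,"rz":0,"jaw":-1}], "grip_force": 100}}

```text
time_s: 7.15
position: [0.4658, 0.0205, 0.204]
tool_rot: [[-0.38, 0.868, -0.321], [0.664, 0.497, 0.559], [0.645, -0.001, -0.765]]
ft_force: [0.3, 0.7, -1.8]
grip_width: 0.0143
```

```bash
python3 v.py f
```

```text
[0.46557186 0.02082998 0.20431474] [[-3.80008336e-01  8.67461010e-01 -3.21099766e-01]
 [ 6.63288155e-01  4.97504881e-01  5.59050728e-01]
 [ 6.44703410e-01 -5.37734164e-04 -7.64432615e-01]] [ 0.35816364 -0.42948953 -1.5313956 ]
[ 0.51126943 -0.05894278  0.11788397]
```

View pics/f_m.png

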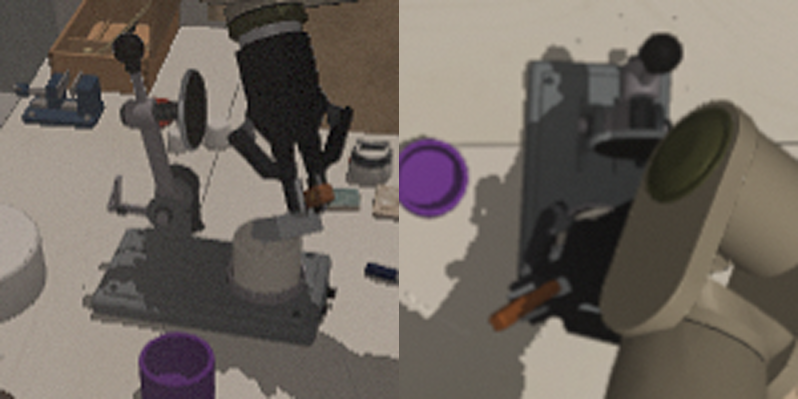

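>>> {"method": "apply_moves", "body": {"plan": [{"tx":-2,"ty":4,"tz":12,"rx":-0.05,"ry":-0.03,"rz":0,"jaw":-1},{"tx":-5,"ty":9,"tz":12,"rx":-0.13,"ry":-0.075,"rz":0,"jaw":-1},{"tx":-8,"ty":15,"tz":5,"rx":-0.22,"ry":-0.126,"rz":0,"jaw":-1},{"tx":-11,"ty":20,"tz":-5,"rx":-0.32,"ry":-0.183,"rz":0,"jaw":-1},{"tx":-14,"ty":24,"tz":-15,"rx":-0.42,"ry":-0.24,"rz":0,"jaw":-1},{"tx":-17,"ty":32,"tz":-20,"rx":-0.52,"ry":-0.298,"rz":0,"jaw":-1},{"tx":-17,"ty":50,"tz":-25,"rx":-0.608,"ry":-0.348,"rz":0,"jaw":-1},{"tx":-10,"ty":80,"tz":-25,"rx":-0.608,"ry":-0.348,"rz":0,"jaw":-1},{"tx":5,"ty":120,"tz":-25,"rx":-0.608,"ry":-0.348,"rz":0,"jaw":-1},{"tx":20,"ty":165,"tz":-25,"rx":-0.608,"ry":-0.348,"rz":0,"jaw":-1},{"tx":35,"ty":210,"tz":-25,"rx":-0.608,"ry":-0.348,"rz":0,"jaw":-1},{"tx":45,"ty":240,"tz":-25,"rx":-0.608,"ry":-0.348,"rz":0,"jaw":-1}], "grip_force": 100}}

```text
time_s: 8.45
position: [0.5103, 0.2641, 0.1794]
tool_rot: [[-0.499, 0.867, -0.0], [0.867, 0.499, 0.0], [0.0, -0.0, -1.0]]
ft_force: [0.5, -1.3, -1.5]
grip_width: 0.014
```

```bash
python3 v.py g; python3 - <<'E'
from h import *
t=load("g","top")["image"][:,:,::-1]
w=grab(("wrist",),"g")["wrist"]["image"][:,:,::-1]
cv2.imwrite("pics/g_n.png",np.hstack([cv2.resize(t[180:228,312:360],(384,384),interpolation=cv2.INTER_CUBIC),w[:,64:448]]))
E
```

```text
[0.51038752 0.26452952 0.17897268] [[-5.00951379e-01  8.65475400e-01 -2.19204174e-04]
 [ 8.65475204e-01  5.00951415e-01  5.92062376e-04]
 [ 6.22226063e-04  1.06878687e-04 -9.99999801e-01]] [-0.65532717 -0.67380794 -2.12844519]
[0.5735059  0.15548367 0.17209428]
```

View pics/g_m.png

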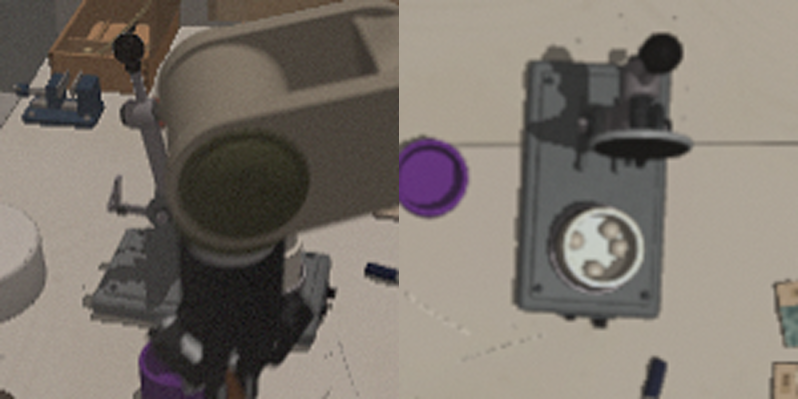

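View pics/g_n.png

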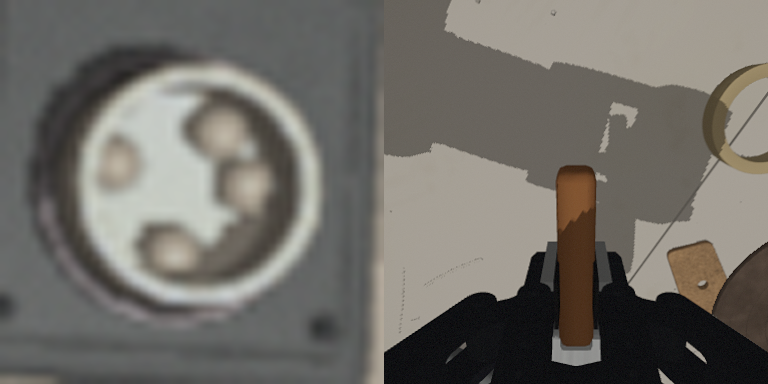

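All four balls are in the jar. Now I'll set the scoop back on its old spot, which I know is free.

>>> {"method": "apply_moves", "body": {"plan": [{"tx":2,"ty":6,"tz":-10,"rx":0,"ry":0,"rz":-0.12,"jaw":-1},{"tx":4,"ty":15,"tz":-35,"rx":0,"ry":0,"rz":-0.26,"jaw":-1},{"tx":7,"ty":25,"tz":-65,"rx":0,"ry":0,"rz":-0.4,"jaw":-1},{"tx":10,"ty":35,"tz":-95,"rx":0,"ry":0,"rz":-0.54,"jaw":-1},{"tx":12,"ty":43,"tz":-120,"rx":0,"ry":0,"rz":-0.65,"jaw":-1},{"tx":12,"ty":43,"tz":-140,"rx":0,"ry":0,"rz":-0.65,"jaw":-1},{"tx":12,"ty":43,"tz":-152,"rx":0,"ry":0,"rz":-0.65,"jaw":-1},{"tx":12,"ty":43,"tz":-158,"rx":0,"ry":0,"rz":-0.65,"jaw":-1},{"tx":12,"ty":43,"tz":-161,"rx":0,"ry":0,"rz":-0.65,"jaw":-1},{"tx":12,"ty":43,"tz":-161,"rx":0,"ry":0,"rz":-0.65,"jaw":-1}], "grip_force": 100}}

```text
time_s: 9.6
position: [0.5222, 0.3055, 0.0186]
tool_rot: [[0.126, 0.992, -0.0], [0.992, -0.126, 0.001], [0.001, -0.0, -1.0]]
ft_force: [-0.2, 0.5, -1.0]
grip_width: 0.0139
```

>>> {"method": "apply_moves", "body": {"plan": [{"tx":0,"ty":0,"tz":-1,"rx":0,"ry":0,"rz":0,"jaw":-1},{"tx":0,"ty":0,"tz":-1,"rx":0,"ry":0,"rz":0,"jaw":-0.6},{"tx":0,"ty":0,"tz":-1,"rx":0,"ry":0,"rz":0,"jaw":0.2},{"tx":0,"ty":0,"tz":-1,"rx":0,"ry":0,"rz":0,"jaw":0.2},{"tx":0,"ty":0,"tz":-1,"rx":0,"ry":0,"rz":0,"jaw":0.2},{"tx":0,"ty":0,"tz":20,"rx":0,"ry":0,"rz":0,"jaw":0.2},{"tx":0,"ty":0,"tz":60,"rx":0,"ry":0,"rz":0,"jaw":0.2},{"tx":0,"ty":0,"tz":110,"rx":0,"ry":0,"rz":0,"jaw":0.2},{"tx":0,"ty":0,"tz":160,"rx":0,"ry":0,"rz":0,"jaw":0.2},{"tx":0,"ty":0,"tz":210,"rx":0,"ry":0,"rz":0,"jaw":0.2}], "grip_force": 100}}

```text
time_s: 10.6
position: [0.5218, 0.3053, 0.2308]
tool_rot: [[0.126, 0.992, 0.0], [0.992, -0.126, 0.001], [0.001, -0.0, -1.0]]
ft_force: [0.5, -0.2, -0.1]
grip_width: 0.0512
```

```bash
python3 - <<'E'
from h import *
w=grab(("wrist","side","top"),"i")
cv2.imwrite("pics/i_n.png",np.hstack([w["wrist"]["image"][:,64:448,::-1],cv2.resize(w["side"]["image"][230:330,220:320,::-1],(384,384))]))
q=env.observe();print(q["position"],q["ft_force"],q["q"])
# knob detect side/top
for n,(a,b,c,e) in dict(side=(90,118,212,245),top=(118,143,345,372)).items():
    im=w[n]["image"][a:b,c:e];m=(im.max(2)<60).astype(np.uint8)
    k,l,st,ce=cv2.connectedComponentsWithStats(m)
    for j in range(1,k):
        if st[j,4]>15: print(n,st[j],ce[j]+[c,a])
E
```

```text
[0.52314475 0.30588311 0.23209888] [-0.5534709  -0.34061187 -1.10753981] [1.91208439e+01 2.73121665e+01 6.51097736e+01 3.23769098e-02
 8.71547854e+01 2.63689481e+01]
top [  0   5  21  18 206] [356.88834951 130.55339806]
```

View pics/i_n.png

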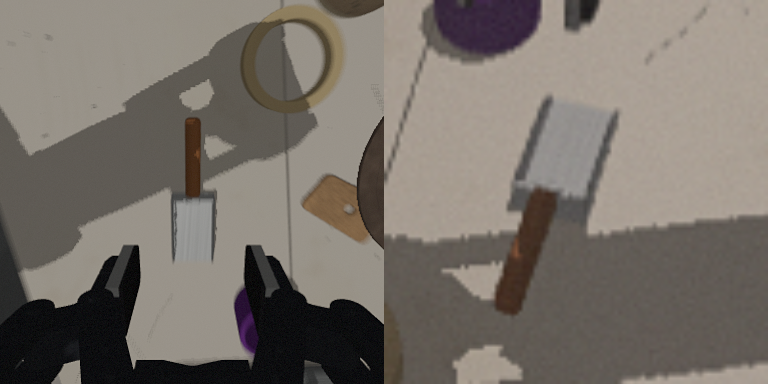

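The scoop stands level and empty at (193,190) in the wrist view. Next I hover over the knob, with the jaws along the mill's y axis.

>>> {"method": "apply_moves", "body": {"plan": [{"tx":5,"ty":-20,"tz":30,"rx":0,"ry":0,"rz":-0.13,"jaw":0.6},{"tx":15,"ty":-50,"tz":60,"rx":0,"ry":0,"rz":-0.26,"jaw":0.6},{"tx":25,"ty":-85,"tz":90,"rx":0,"ry":0,"rz":-0.39,"jaw":0.6},{"tx":40,"ty":-120,"tz":115,"rx":0,"ry":0,"rz":-0.52,"jaw":0.6},{"tx":55,"ty":-160,"tz":135,"rx":0,"ry":0,"rz":-0.65,"jaw":0.6},{"tx":70,"ty":-200,"tz":143,"rx":0,"ry":0,"rz":-0.78,"jaw":0.6},{"tx":85,"ty":-240,"tz":143,"rx":0,"ry":0,"rz":-0.91,"jaw":0.6},{"tx":100,"ty":-280,"tz":143,"rx":0,"ry":0,"rz":-1.04,"jaw":0.6},{"tx":115,"ty":-320,"tz":143,"rx":0,"ry":0,"rz":-1.17,"jaw":0.6},{"tx":130,"ty":-355,"tz":143,"rx":0,"ry":0,"rz":-1.3,"jaw":0.6},{"tx":140,"ty":-378,"tz":143,"rx":0,"ry":0,"rz":-1.42,"jaw":0.6},{"tx":147,"ty":-388,"tz":143,"rx":0,"ry":0,"rz":-1.503,"jaw":0.6}], "grip_force": 60}}

```text
time_s: 11.95
position: [0.6708, -0.0849, 0.3724]
tool_rot: [[0.998, -0.066, -0.001], [-0.066, -0.998, -0.006], [-0.0, 0.006, -1.0]]
ft_force: [0.2, 0.5, 0.4]
grip_width: 0.0685
```

```bash
python3 - <<'E'
from h import *
w=grab(("wrist","side","top"),"j")
im=w["wrist"]["image"][:,:,::-1].copy()
u,v=proj(w["wrist"],(.670,-.082,.317));cv2.circle(im,(int(u),int(v)),3,(0,0,255),1);print(u,v)
cv2.imwrite("pics/j_w.png",im)
cv2.imwrite("pics/j_s.png",cv2.resize(w["side"]["image"][60:200,180:320,::-1],(700,560+40),interpolation=cv2.INTER_CUBIC))
q=env.observe();print(q["position"],q["tool_rot"],q["q"])
E
```

```text
250.65262243007493 216.38484344541365
[ 0.67042304 -0.08258852  0.3730425 ] [[ 9.98335974e-01 -5.76634017e-02  4.62883005e-04]
 [-5.76599373e-02 -9.98320728e-01 -5.57270437e-03]
 [ 7.83446789e-04  5.53674144e-03 -9.99984365e-01]] [-16.92499029  34.45183347  30.12947341  -0.32933234 115.30000097
  76.2395879 ]
```

View pics/j_w.png

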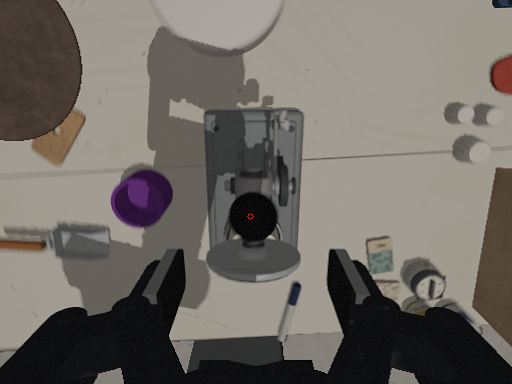

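View pics/j_s.png

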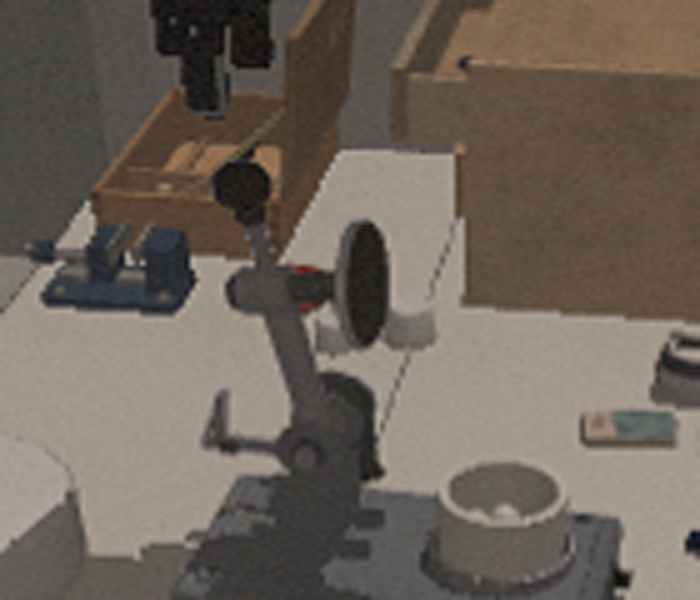

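>>> {"method": "apply_moves", "body": {"plan": [{"tx":0,"ty":-0.5,"tz":-25,"rx":0,"ry":0,"rz":0,"jaw":0.6},{"tx":0,"ty":-0.5,"tz":-50,"rx":0,"ry":0,"rz":0,"jaw":0.6},{"tx":0,"ty":-0.5,"tz":-70,"rx":0,"ry":0,"rz":0,"jaw":0.6},{"tx":0,"ty":-0.5,"tz":-78,"rx":0,"ry":0,"rz":0,"jaw":0.3},{"tx":0,"ty":-0.5,"tz":-78,"rx":0,"ry":0,"rz":0,"jaw":0},{"tx":0,"ty":-0.5,"tz":-78,"rx":0,"ry":0,"rz":0,"jaw":-0.5},{"tx":0,"ty":-0.5,"tz":-78,"rx":0,"ry":0,"rz":0,"jaw":-1},{"tx":0,"ty":-0.5,"tz":-78,"rx":0,"ry":0,"rz":0,"jaw":-1}], "grip_force": 60}}

```text
time_s: 12.9
position: [0.6706, -0.0826, 0.2963]
tool_rot: [[0.998, -0.057, 0.003], [-0.057, -0.998, -0.006], [0.003, 0.005, -1.0]]
ft_force: [-0.4, 3.4, 2.6]
grip_width: 0.0304
```

```bash
python3 - <<'E'
from h import *
w=grab(("wrist",),"k")
im=w["wrist"]["image"][:,:,::-1].copy()
cv2.imwrite("pics/k_w.png",im)
q=env.observe();print(q["position"],q["tool_rot"],q["ft_force"],q["grip_width"])
E
```

```text
[ 0.67066815 -0.08263458  0.29630074] [[ 0.99838041 -0.05682531  0.00272728]
 [-0.05680969 -0.99836988 -0.00549902]
 [ 0.00303532  0.00533518 -0.99998116]] [0.69309366 3.68721386 4.10501453] 0.030611765136013387
```

View pics/k_w.png

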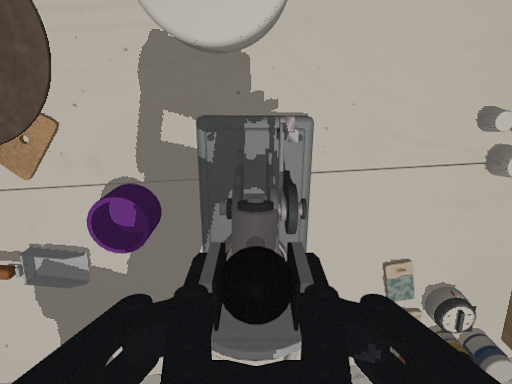

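>>> {"method": "apply_moves", "body": {"plan": [{"tx":-9,"ty":0.5,"tz":1.5,"rx":0,"ry":0,"rz":0,"jaw":-1},{"tx":-18,"ty":1,"tz":2.6,"rx":0,"ry":0,"rz":0,"jaw":-1},{"tx":-37,"ty":2.1,"tz":3.6,"rx":0,"ry":0,"rz":0,"jaw":-1},{"tx":-59.6,"ty":3.4,"tz":2.2,"rx":0,"ry":0,"rz":0,"jaw":-1},{"tx":-82,"ty":4.7,"tz":-1.9,"rx":0,"ry":0,"rz":0,"jaw":-1},{"tx":-103.7,"ty":5.9,"tz":-8.6,"rx":0,"ry":0,"rz":0,"jaw":-1},{"tx":-103.7,"ty":5.9,"tz":-8.6,"rx":0,"ry":0,"rz":0,"jaw":-1}], "grip_force": 60}}

```text
time_s: 13.65
position: [0.5646, -0.0762, 0.2881]
tool_rot: [[0.998, -0.058, 0.002], [-0.058, -0.998, -0.005], [0.002, 0.005, -1.0]]
ft_force: [-2.2, 4.3, 2.7]
grip_width: 0.0304
```

```bash
cat > v2.py <<'E'
import sys
from h import *
o=grab(("side","wrist"),sys.argv[1])
q=env.observe();g=q["position"]+q["tool_rot"]@[0,0,-.0187];print(q["time_s"],np.round(q["position"],4),np.round(g,4),q["ft_force"],q["grip_width"])
im=o["side"]["image"][85:235,170:330,::-1]
cv2.imwrite(f"pics/{sys.argv[1]}_m.png",np.hstack([cv2.resize(im,(410,384),interpolation=cv2.INTER_CUBIC),o["wrist"]["image"][:,66:446,::-1]]))
E
python3 v2.py l
```

```text
13.75 [ 0.5665 -0.0763  0.2887] [ 0.5665 -0.0762  0.3074] [-3.46993399  5.57994648  5.5747161 ] 0.03026634675371005
```

View pics/l_m.png

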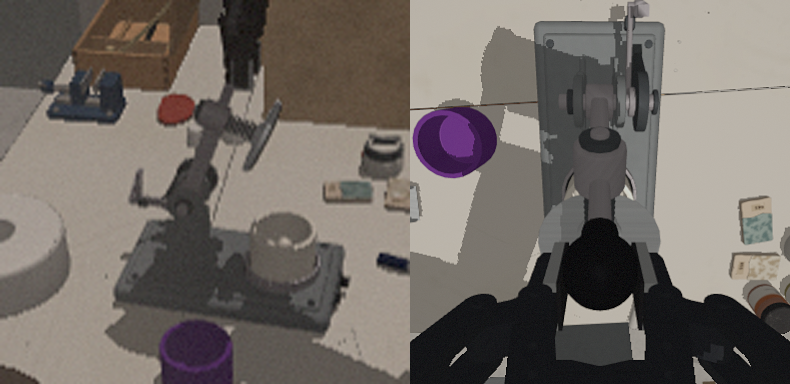

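>>> {"method": "apply_moves", "body": {"plan": [{"tx":-20.8,"ty":1.5,"tz":-9.3,"rx":0,"ry":0,"rz":0,"jaw":-1},{"tx":-40.3,"ty":2.7,"tz":-21,"rx":0,"ry":0,"rz":0,"jaw":-1},{"tx":-58.3,"ty":3.8,"tz":-35,"rx":0,"ry":0,"rz":0,"jaw":-1},{"tx":-74.5,"ty":4.7,"tz":-51,"rx":0,"ry":0,"rz":0,"jaw":-1},{"tx":-88.5,"ty":5.5,"tz":-68.8,"rx":0,"ry":0,"rz":0,"jaw":-1},{"tx":-98.7,"ty":6.1,"tz":-84.9,"rx":0,"ry":0,"rz":0,"jaw":-1},{"tx":-103.9,"ty":6.4,"tz":-95,"rx":0,"ry":0,"rz":0,"jaw":-1},{"tx":-103.9,"ty":6.4,"tz":-95,"rx":0,"ry":0,"rz":0,"jaw":-1}], "grip_force": 60}}

```text
time_s: 14.55
position: [0.4587, -0.0696, 0.1927]
tool_rot: [[0.998, -0.056, -0.007], [-0.056, -0.998, -0.004], [-0.007, 0.004, -1.0]]
ft_force: [-22.0, -0.6, 10.1]
grip_width: 0.029
```

```bash
python3 v2.py m
```

```text
14.65 [ 0.4591 -0.0696  0.1933] [ 0.4593 -0.0695  0.212 ] [-23.74104178  -0.3330675   10.32372094] 0.02929198647821974
```

View pics/m_m.png

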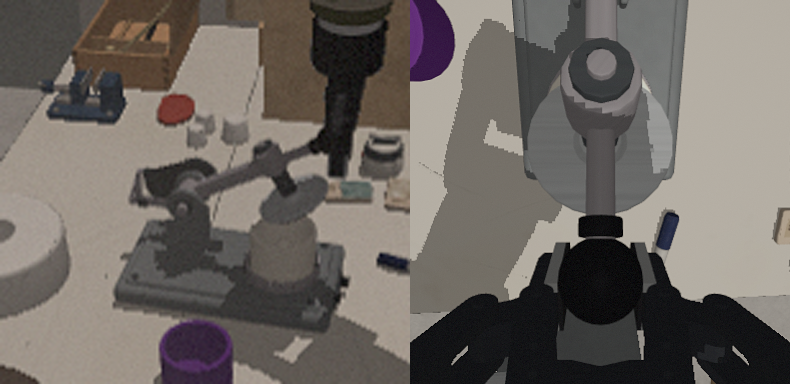

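>>> {"method": "apply_moves", "body": {"plan": [{"tx":-2,"ty":0,"tz":1,"rx":0,"ry":0,"rz":0,"jaw":-1},{"tx":-2,"ty":0,"tz":1,"rx":0,"ry":0,"rz":0,"jaw":-1}], "grip_force": 60}}

```text
time_s: 14.85
position: [0.4539, -0.0695, 0.1941]
tool_rot: [[0.998, -0.055, -0.016], [-0.055, -0.998, -0.004], [-0.016, 0.004, -1.0]]
ft_force: [-22.2, 0.2, 9.1]
grip_width: 0.0259
```

```bash
cat > kb.py <<'E'
import sys
from h import *
w=grab(("wrist","side"),sys.argv[1]);d=w["wrist"];im=d["image"]
q=env.observe();R=q["tool_rot"];g=q["position"]+R@[0,0,-.0187]
print(q["time_s"],"tcp",np.round(q["position"],4),"g",np.round(g,4),"F",np.round(q["ft_force"],1),"w",q["grip_width"])
for r in (.0,.006,-.006): print("exp px ball at g",proj(d,g))if r==0 else None
cv2.imwrite(f"pics/{sys.argv[1]}_m.png",np.hstack([cv2.resize(w["side"]["image"][85:235,170:330,::-1],(410,384),interpolation=cv2.INTER_CUBIC),cv2.resize(im[190:384,160:354,::-1],(384,384),interpolation=cv2.INTER_CUBIC)]))
E
python3 kb.py n
```

```text
14.95 tcp [ 0.4539 -0.0695  0.1941] g [ 0.4542 -0.0695  0.2128] F [-21.8   1.2   9.3] w 0.025420791215577047
exp px ball at g (np.float64(255.38679044333335), np.float64(279.41349453466034))
```

View pics/n_m.png

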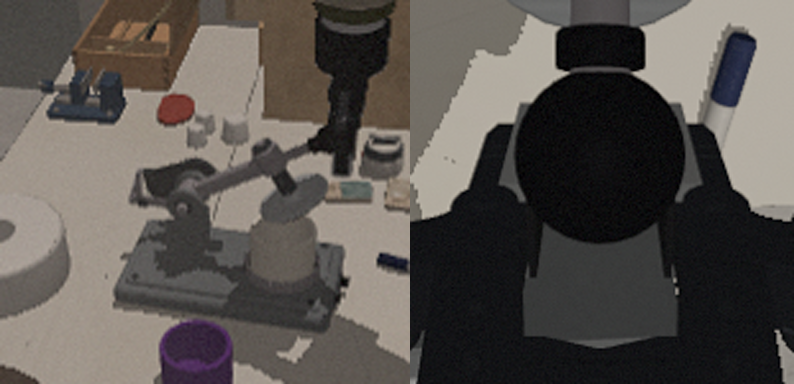

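```bash
python3 - <<'E'
from h import *
for tag,u,v,w in (("k",256,285,72),("l",256,275,72),("n",256,269.3,86)):
    d=load(tag,"wrist");o,r=ray(d,u,v);print(tag,o+r*(.0165/np.sin(np.arctan(w/2/322.7))))
    # gray-level extents
    im=d["image"][:,:,:].max(2)
    print("".join(f"{x} " for x in im[int(v),210:305]))
E
```

```text
k [ 0.66824166 -0.08267343  0.31593777]
87 70 34 20 22 25 16 15 16 17 12 11 13 16 7 14 13 16 17 12 11 18 20 10 17 6 12 17 16 10 18 12 18 14 16 15 16 14 17 20 16 19 16 21 19 15 19 14 16 18 14 13 18 19 16 12 14 12 14 17 9 15 16 14 9 16 13 16 14 9 10 16 11 9 8 13 14 17 12 12 12 16 19 15 17 18 20 22 22 19 63 85 85 85 87 
l [ 0.56702565 -0.07652519  0.30572257]
80 82 82 60 26 17 20 17 19 12 16 5 16 14 15 16 10 18 13 20 14 9 12 12 16 18 15 19 11 17 13 14 22 20 12 21 11 18 17 13 17 20 18 21 21 24 22 19 20 18 19 20 22 14 21 7 14 16 16 11 15 15 15 10 10 19 19 13 15 11 13 20 12 10 14 15 17 16 12 16 10 16 7 13 20 16 16 19 43 74 81 80 79 80 79 
n [ 0.47049887 -0.07055597  0.23004928]
75 76 54 23 4 19 7 14 14 15 10 13 14 7 14 11 15 13 13 14 14 8 11 8 17 14 15 9 17 14 15 14 10 14 14 19 14 15 14 13 12 17 17 18 13 21 15 19 21 19 20 14 18 18 14 10 15 16 16 16 13 19 17 17 19 14 15 10 11 15 17 17 13 9 14 14 13 17 15 14 11 11 14 13 19 5 6 13 11 66 77 75 76 77 45
```

```bash
python3 - <<'E'
from h import *
ims=[]
for tag in "kln":
    d=load(tag,"wrist")["image"][200:350,180:330,::-1]; d=np.clip(d.astype(int)*2,0,255).astype(np.uint8)
    ims.append(cv2.resize(d,(266,266),interpolation=cv2.INTER_CUBIC))
cv2.imwrite("pics/kln.png",np.hstack(ims))
E
```

```text
(no output)
```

View pics/kln.png

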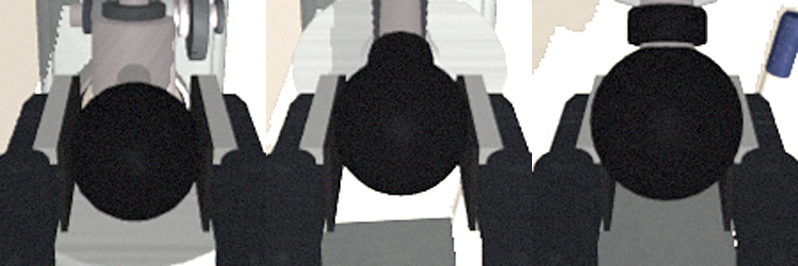

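My side and wrist views both show the ball has slipped between the pads: it sits about 17 mm back and 16 mm up from the grasp point. Letting go here could drop the lever onto the jar. No click can have happened yet (lever about 1.33), so I'll take it back near upright, where it stands by itself, and regrip there.

>>> {"method": "apply_moves", "body": {"plan": [{"tx":5,"ty":-0.3,"tz":7.5,"rx":0,"ry":0,"rz":0,"jaw":-1},{"tx":9.6,"ty":-0.5,"tz":14.3,"rx":0,"ry":0,"rz":0,"jaw":-1},{"tx":20.3,"ty":-1.2,"tz":27.6,"rx":0,"ry":0,"rz":0,"jaw":-1},{"tx":32,"ty":-1.8,"tz":39.9,"rx":0,"ry":0,"rz":0,"jaw":-1},{"tx":45,"ty":-2.6,"tz":51.1,"rx":0,"ry":0,"rz":0,"jaw":-1},{"tx":58.8,"ty":-3.4,"tz":61.1,"rx":0,"ry":0,"rz":0,"jaw":-1}], "grip_force": 60}}

```text
time_s: 15.55
position: [0.5109, -0.0731, 0.2585]
tool_rot: [[0.998, -0.055, -0.02], [-0.055, -0.998, -0.006], [-0.019, 0.007, -1.0]]
ft_force: [-7.8, 0.2, 6.3]
grip_width: 0.0121
```

```bash
python3 kb.py o
```

```text
15.65 tcp [ 0.514  -0.0736  0.2574] g [ 0.5143 -0.0735  0.2761] F [-2.  -0.2  0.4] w 0.00024618395462374266
exp px ball at g (np.float64(255.9828477723217), np.float64(272.0884731581987))
```

View pics/o_m.png

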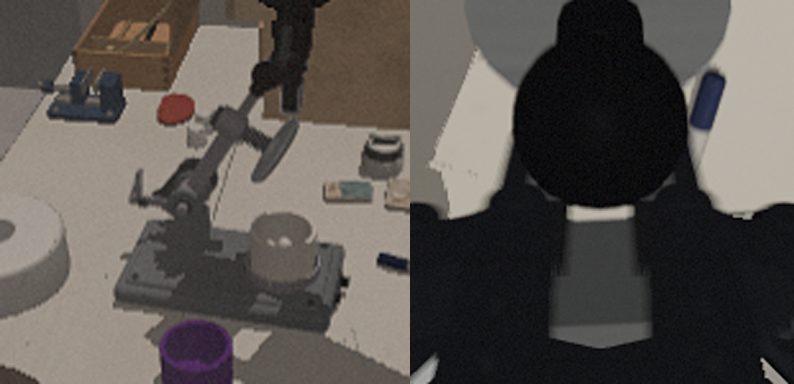

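```bash
python3 - <<'E'
from h import *
d=load("o","wrist")
for w in (84,88):
    o,r=ray(d,256,251.6);p=o+r*(.0165/np.sin(np.arctan(w/2/322.7)));print(p, p-[.6337,0,.131],np.hypot(*(p-[.6337,0,.131])[[0,2]]))
w=grab(("wrist","side"),"p");print(env.observe()["ft_force"],env.observe()["position"],env.observe()["grip_width"])
ims=[]
for t in "op":
    im=load(t,"side")["image"][85:185,230:330,::-1];ims.append(cv2.resize(im,(390,390),interpolation=cv2.INTER_CUBIC))
cv2.imwrite("pics/op.png",np.hstack(ims))
E
```

```text
[ 0.53172583 -0.07435914  0.28845596] [-0.10197417 -0.07435914  0.15745596] 0.18759293948650432
[ 0.53458617 -0.0744782   0.2933988 ] [-0.09911383 -0.0744782   0.1623988 ] 0.1902548882158274
[ 0.24255892 -1.08465162 -0.40895808] [ 0.51327391 -0.07338199  0.2555043 ] 0.0002874534462107282
```

View pics/op.png

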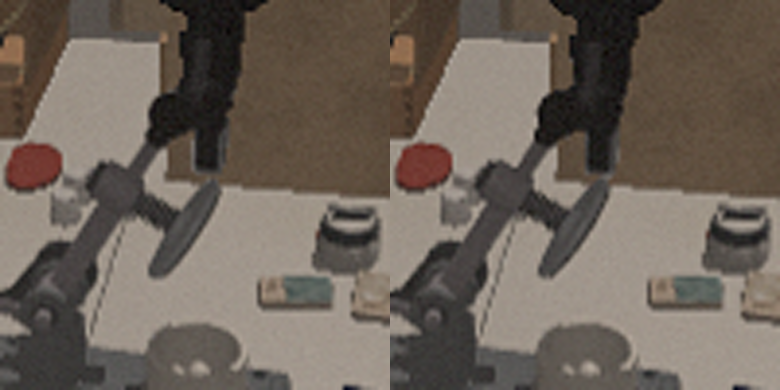

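The fingers came off, but the lever stands still on its own at about 0.55 rad forward of upright, with about zero force. I'll back off a little to see whether it stays.

>>> {"method": "apply_moves", "body": {"plan": [{"tx":-5,"ty":0,"tz":0,"rx":0,"ry":0,"rz":0,"jaw":-1},{"tx":-12,"ty":0,"tz":0,"rx":0,"ry":0,"rz":0,"jaw":-1}], "grip_force": 60}}

```text
time_s: 15.95
position: [0.501, -0.0736, 0.2551]
tool_rot: [[0.998, -0.055, -0.016], [-0.055, -0.998, -0.005], [-0.016, 0.005, -1.0]]
ft_force: [-0.0, 0.4, -0.7]
grip_width: -0.0003
```

```bash
python3 - <<'E'
from h import *
w=grab(("side",),"q");print(env.observe()["ft_force"],env.observe()["position"])
ims=[]
for t in "pq":
    im=load(t,"side")["image"][85:185,230:330,::-1];ims.append(cv2.resize(im,(390,390),interpolation=cv2.INTER_CUBIC))
cv2.imwrite("pics/pq.png",np.hstack(ims))
E
```

```text
[-1.34940999 -0.03579208  0.66996703] [ 0.50001434 -0.07344093  0.25523044]
```

View pics/pq.png

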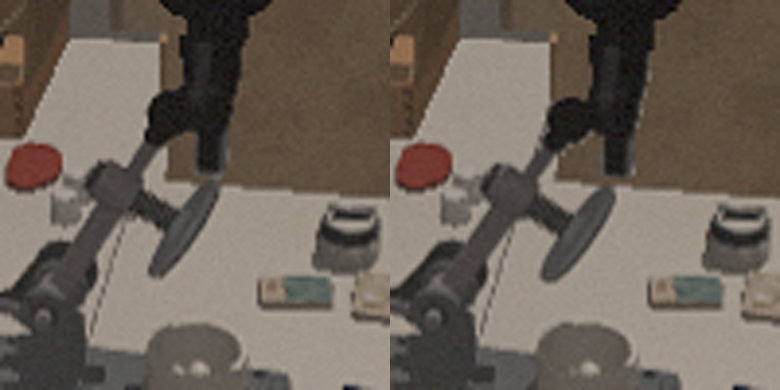

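The lever is resting lightly on the closed fingers, which are in front of it. I'll push it back past upright with them, then regrip.

>>> {"method": "apply_moves", "body": {"plan": [{"tx":8,"ty":-0.5,"tz":2,"rx":0,"ry":0,"rz":0,"jaw":-1},{"tx":18,"ty":-1,"tz":6,"rx":0,"ry":0,"rz":0,"jaw":-1},{"tx":32,"ty":-2,"tz":12,"rx":0,"ry":0,"rz":0,"jaw":-1},{"tx":47,"ty":-2.8,"tz":18,"rx":0,"ry":0,"rz":0,"jaw":-1},{"tx":62,"ty":-3.6,"tz":23,"rx":0,"ry":0,"rz":0,"jaw":-1},{"tx":77,"ty":-4.4,"tz":28,"rx":0,"ry":0,"rz":0,"jaw":-1},{"tx":92,"ty":-5.3,"tz":32,"rx":0,"ry":0,"rz":0,"jaw":-1},{"tx":107,"ty":-6.1,"tz":35,"rx":0,"ry":0,"rz":0,"jaw":-1},{"tx":118,"ty":-6.8,"tz":36,"rx":0,"ry":0,"rz":0,"jaw":-1},{"tx":124,"ty":-7,"tz":36,"rx":0,"ry":0,"rz":0,"jaw":-1},{"tx":124,"ty":-7,"tz":36,"rx":0,"ry":0,"rz":0,"jaw":-1}], "grip_force": 60}}

```text
time_s: 17.1
position: [0.6244, -0.0805, 0.2908]
tool_rot: [[0.998, -0.055, -0.017], [-0.055, -0.998, -0.004], [-0.017, 0.005, -1.0]]
ft_force: [0.5, -0.6, 0.1]
grip_width: 0.0002
```

```bash
python3 kb.py r
```

```text
17.2 tcp [ 0.6238 -0.0804  0.2912] g [ 0.6241 -0.0803  0.3099] F [-0.1  0.1 -0. ] w -6.248223015819043e-05
exp px ball at g (np.float64(255.13248565660484), np.float64(280.9756342835541))
```

View pics/r_m.png

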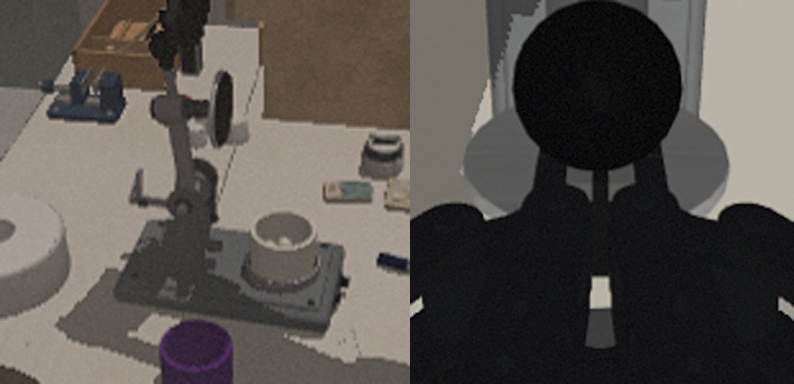

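```bash
python3 - <<'E'
from h import *
d=load("r","wrist");o,r=ray(d,256,233.4)
for w in (84,86): print(o+r*(.0165/np.sin(np.arctan(w/2/322.7))))
s=load("r","side")["image"][75:140,220:270,::-1];cv2.imwrite("pics/rs.png",cv2.resize(s,None,fx=9,fy=9,interpolation=cv2.INTER_CUBIC))
E
```

```text
[ 0.65130257 -0.08216261  0.31739286]
[ 0.65261805 -0.08221825  0.32000255]
```

>>> {"method": "apply_moves", "body": {"plan": [{"tx":-12,"ty":0,"tz":2,"rx":0,"ry":0,"rz":0,"jaw":-1},{"tx":-28,"ty":0,"tz":20,"rx":0,"ry":0,"rz":0,"jaw":-1},{"tx":-30,"ty":0,"tz":55,"rx":0,"ry":0,"rz":0,"jaw":-0.4},{"tx":-20,"ty":-0.5,"tz":85,"rx":0,"ry":0,"rz":0,"jaw":0.2},{"tx":5,"ty":-1.5,"tz":85,"rx":0,"ry":0,"rz":0,"jaw":0.4},{"tx":28,"ty":-2.5,"tz":85,"rx":0,"ry":0,"rz":0,"jaw":0.4},{"tx":28,"ty":-2.5,"tz":85,"rx":0,"ry":0,"rz":0,"jaw":0.4}], "grip_force": 60}}

```text
time_s: 17.9
position: [0.6531, -0.0831, 0.3746]
tool_rot: [[0.998, -0.055, -0.018], [-0.055, -0.998, -0.004], [-0.018, 0.005, -1.0]]
ft_force: [-0.5, 0.3, -1.2]
grip_width: 0.0599
```

```bash
python3 kb.py s
```

```text
18.0 tcp [ 0.6515 -0.0829  0.3758] g [ 0.6519 -0.0828  0.3945] F [-0.4  0.2 -0.1] w 0.05959856888701103
exp px ball at g (np.float64(255.07582394002395), np.float64(283.9973805134158))
```

View pics/s_m.png

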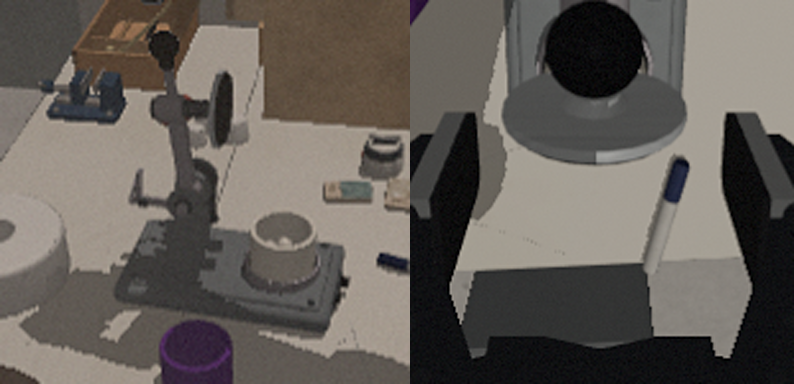

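```bash
python3 - <<'E'
from h import *
d=load("s","wrist");s=load("s","side")
p,e=tri((d,253,214.8),(s,233.4,102.8));print(p,e)
h=np.array([.6337,p[1],.131]);print(np.linalg.norm(p-h))
E
```

```text
[ 0.65347147 -0.08150172  0.3202213 ] [np.float64(0.0007018524303013182), np.float64(0.000701852430301376)]
0.19025144111118608
```

>>> {"method": "apply_moves", "body": {"plan": [{"tx":2,"ty":0.3,"tz":-25,"rx":0,"ry":0,"rz":0,"jaw":0.4},{"tx":2,"ty":0.3,"tz":-50,"rx":0,"ry":0,"rz":0,"jaw":0.4},{"tx":2,"ty":0.3,"tz":-70,"rx":0,"ry":0,"rz":0,"jaw":0.4},{"tx":2,"ty":0.3,"tz":-77,"rx":0,"ry":0,"rz":0,"jaw":0.2},{"tx":2,"ty":0.3,"tz":-77,"rx":0,"ry":0,"rz":0,"jaw":-0.2},{"tx":2,"ty":0.3,"tz":-77,"rx":0,"ry":0,"rz":0,"jaw":-1},{"tx":2,"ty":0.3,"tz":-77,"rx":0,"ry":0,"rz":0,"jaw":-1},{"tx":2,"ty":0.3,"tz":-77,"rx":0,"ry":0,"rz":0,"jaw":-1}], "grip_force": 120}}

```text
time_s: 18.8
position: [0.6534, -0.0816, 0.3003]
tool_rot: [[0.998, -0.053, -0.016], [-0.054, -0.999, -0.003], [-0.016, 0.004, -1.0]]
ft_force: [-1.0, 4.9, -0.5]
grip_width: 0.0289
```

>>> {"method": "apply_moves", "body": {"plan": [{"tx":-10,"ty":0.8,"tz":0.8,"rx":0,"ry":0,"rz":0,"jaw":-1},{"tx":-20,"ty":1.4,"tz":1.1,"rx":0,"ry":0,"rz":0,"jaw":-1},{"tx":-29.5,"ty":2,"tz":0.9,"rx":0,"ry":0,"rz":0,"jaw":-1},{"tx":-39,"ty":2.5,"tz":0.1,"rx":0,"ry":0,"rz":0,"jaw":-1},{"tx":-48.3,"ty":3,"tz":-1,"rx":0,"ry":0,"rz":0,"jaw":-1},{"tx":-57.7,"ty":3.6,"tz":-2.7,"rx":0,"ry":0,"rz":0,"jaw":-1},{"tx":-67,"ty":4.1,"tz":-4.8,"rx":0,"ry":0,"rz":0,"jaw":-1},{"tx":-76,"ty":4.6,"tz":-7.4,"rx":0,"ry":0,"rz":0,"jaw":-1},{"tx":-85,"ty":5.1,"tz":-10.4,"rx":0,"ry":0,"rz":0,"jaw":-1},{"tx":-94,"ty":5.6,"tz":-13.9,"rx":0,"ry":0,"rz":0,"jaw":-1}], "grip_force": 120}}

```text
time_s: 19.8
position: [0.5593, -0.0762, 0.288]
tool_rot: [[0.998, -0.054, -0.013], [-0.054, -0.999, -0.005], [-0.013, 0.005, -1.0]]
ft_force: [-0.3, 0.2, -0.3]
grip_width: 0.0001
```

```bash
python3 kb.py t
```

```text
19.9 tcp [ 0.559  -0.0761  0.2879] g [ 0.5592 -0.076   0.3066] F [-0.4  0.   0.2] w -0.00031189719042986995
exp px ball at g (np.float64(255.12735650240822), np.float64(279.7597553838541))
```

View pics/t_m.png

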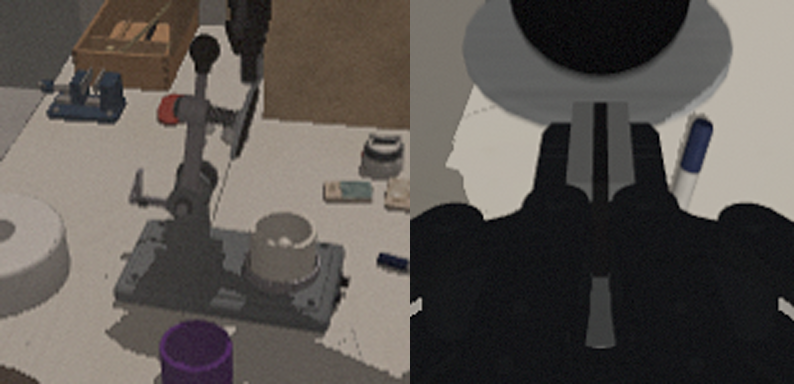

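```bash
python3 - <<'E'
from h import *
d=load("k","wrist")
p=np.array([.67067,-.08263,.2963]);R=np.array([[.99838,-.0568,.0027],[-.0568,-.99837,-.0055],[.003,.0053,-.99998]])
for x in (-.011,0,.011):
  for z in (0,-.0187,-.038): print(x,z,np.round(proj(d,p+R@[x,.0165,z]),1),np.round(proj(d,p+R@[x,0,z]),1))
q=env.observe();d=load("t","wrist")
for x in (-.011,0,.011):
  for z in (0,-.0187,-.038): print(x,z,np.round(proj(d,q["position"]+q["tool_rot"]@[x,0,z]),1))
im=load("t","wrist")["image"][200:384,180:330,::-1];cv2.imwrite("pics/tz.png",cv2.resize(np.clip(im.astype(int)*3,0,255).astype(np.uint8),None,fx=3.2,fy=3.2,interpolation=cv2.INTER_CUBIC))
im=load("k","wrist")["image"][200:384,180:330,::-1];cv2.imwrite("pics/kz.png",cv2.resize(np.clip(im.astype(int)*3,0,255).astype(np.uint8),None,fx=3.2,fy=3.2,interpolation=cv2.INTER_CUBIC))
E
```

```text
-0.011 0 [287.8 276.7] [255.4 276.7]
-0.011 -0.0187 [291.7 300. ] [255.4 300.1]
-0.011 -0.038 [296.9 330.9] [255.4 330.9]
0 0 [288.4 257.6] [255.4 257.7]
0 -0.0187 [292.5 279.1] [255.3 279.2]
0 -0.038 [298.  307.8] [255.3 307.8]
0.011 0 [289.1 237.7] [255.3 237.7]
0.011 -0.0187 [293.4 257.2] [255.3 257.3]
0.011 -0.038 [299.1 283.3] [255.3 283.4]
-0.011 0 [255.2 277.3]
-0.011 -0.0187 [255.2 300.6]
-0.011 -0.038 [255.2 331.5]
0 0 [255.2 258.3]
0 -0.0187 [255.1 279.8]
0 -0.038 [255.1 308.4]
0.011 0 [255.1 238.4]
0.011 -0.0187 [255.1 257.9]
0.011 -0.038 [255. 284.]
```

View pics/tz.png

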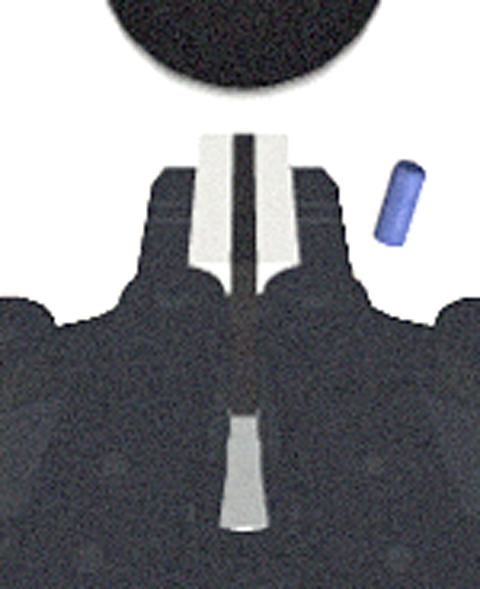

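View pics/kz.png

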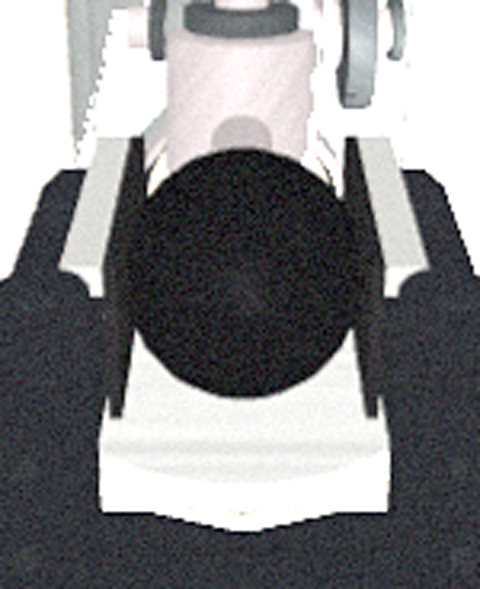

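```bash
python3 kb.py u; python3 - <<'E'
from h import *
ims=[]
for t in "tu":
    im=load(t,"side")["image"][85:185,210:310,::-1];ims.append(cv2.resize(im,(390,390),interpolation=cv2.INTER_CUBIC))
cv2.imwrite("pics/tu.png",np.hstack(ims))
E
```

```text
20.0 tcp [ 0.5598 -0.0762  0.2876] g [ 0.5601 -0.0761  0.3063] F [-0.5  0.2 -0.5] w -0.00012638627739408427
exp px ball at g (np.float64(255.4932658149545), np.float64(277.34078136249576))
```

View pics/tu.png

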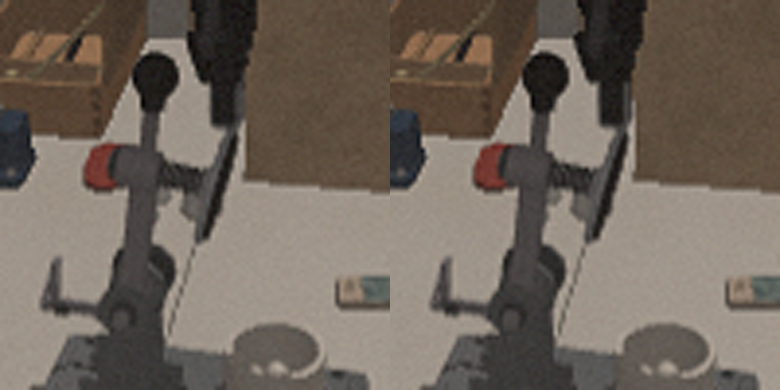

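>>> {"method": "apply_moves", "body": {"plan": [{"tx":-8,"ty":0,"tz":10,"rx":0,"ry":0,"rz":0,"jaw":-1},{"tx":-8,"ty":0,"tz":50,"rx":0,"ry":0,"rz":0,"jaw":-0.4},{"tx":0,"ty":0,"tz":90,"rx":0,"ry":0,"rz":0,"jaw":0.2},{"tx":25,"ty":-1.5,"tz":90,"rx":0,"ry":0,"rz":0,"jaw":0.4},{"tx":55,"ty":-3,"tz":90,"rx":0,"ry":0,"rz":0,"jaw":0.4},{"tx":55,"ty":-3,"tz":90,"rx":0,"ry":0,"rz":0,"jaw":0.4}], "grip_force": 60}}

```text
time_s: 20.6
position: [0.6168, -0.0795, 0.3768]
tool_rot: [[0.998, -0.053, -0.015], [-0.054, -0.999, -0.004], [-0.014, 0.005, -1.0]]
ft_force: [-0.4, 0.1, -0.2]
grip_width: 0.0601
```

```bash
cat > fb.py <<'E'
import sys
from h import *
# find ball in wrist+side of tag by dark blob near a guess; Hough-like via cv2.HoughCircles
def wristball(d,rmin=18,rmax=50):
    g=cv2.cvtColor(d["image"],cv2.COLOR_RGB2GRAY);g=np.clip(g.astype(int)*2,0,255).astype(np.uint8)
    c=cv2.HoughCircles(cv2.medianBlur(g,3),cv2.HOUGH_GRADIENT,1,30,param1=120,param2=14,minRadius=rmin,maxRadius=rmax)
    return [] if c is None else [x for x in c[0] if abs(x[0]-256)<15 and x[1]>150][:4]
def sideball(d,lo=5,hi=10):
    im=d["image"];g=cv2.cvtColor(im,cv2.COLOR_RGB2GRAY)
    c=cv2.HoughCircles(cv2.resize(g[85:235,170:350],None,fx=4,fy=4,interpolation=cv2.INTER_CUBIC),cv2.HOUGH_GRADIENT,1,20,param1=100,param2=18,minRadius=20,maxRadius=38)
    return [] if c is None else [((x[0]+.5)/4-.5+170,(x[1]+.5)/4-.5+85,x[2]/4) for x in c[0]][:4]
E
python3 kb.py v; python3 - <<'E'
from fb import *
d=load("v","wrist");s=load("v","side")
print(wristball(d));print(sideball(s))
E
```

```text
20.7 tcp [ 0.6148 -0.0792  0.3778] g [ 0.6151 -0.0792  0.3965] F [ 0.3 -0.5  0.6] w 0.05985176578909703
exp px ball at g (np.float64(254.88786533683097), np.float64(284.52132895185724))
[array([248.5, 210.5,  49.4], dtype=float32), array([260.5, 176.5,  38.3], dtype=float32)]
[(np.float32(286.0), np.float32(174.25), np.float32(5.2)), (np.float32(249.0), np.float32(103.75), np.float32(5.8))]
```

View pics/v_m.png

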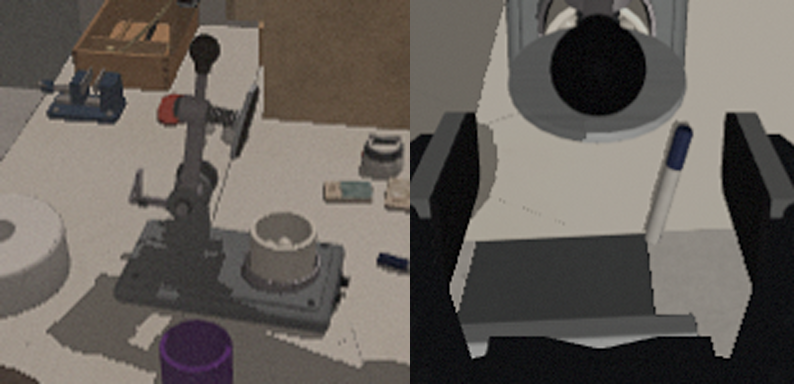

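```bash
python3 - <<'E'
from h import *
p,e=tri((load("v","wrist"),255,222.3),(load("v","side"),249.3,103.7));print(p,e,np.arctan2(.6337-p[0],p[2]-.131),np.hypot(.6337-p[0],p[2]-.131))
E
```

```text
[ 0.61007623 -0.079397    0.32110373] [np.float64(0.0004987601820989991), np.float64(0.0004987601820988547)] 0.12363399152641473 0.19156594206479638
```

>>> {"method": "apply_moves", "body": {"plan": [{"tx":-5,"ty":0,"tz":-30,"rx":0,"ry":0,"rz":0,"jaw":0.4},{"tx":-5,"ty":0,"tz":-60,"rx":0,"ry":0,"rz":0,"jaw":0.3},{"tx":-5,"ty":0,"tz":-77,"rx":0,"ry":0,"rz":0,"jaw":0},{"tx":-5,"ty":0,"tz":-77,"rx":0,"ry":0,"rz":0,"jaw":-0.3},{"tx":-5,"ty":0,"tz":-77,"rx":0,"ry":0,"rz":0,"jaw":-1},{"tx":-5,"ty":0,"tz":-77,"rx":0,"ry":0,"rz":0,"jaw":-1},{"tx":-5,"ty":0,"tz":-77,"rx":0,"ry":0,"rz":0,"jaw":-1},{"tx":-5,"ty":0,"tz":-77,"rx":0,"ry":0,"rz":0,"jaw":-1}], "grip_force": 60}}

```text
time_s: 21.5
position: [0.6096, -0.0789, 0.2995]
tool_rot: [[0.998, -0.053, -0.017], [-0.053, -0.999, -0.003], [-0.017, 0.004, -1.0]]
ft_force: [2.0, 2.9, -25.1]
grip_width: 0.0304
```

```bash
python3 kb.py w
```

```text
21.6 tcp [ 0.6096 -0.0789  0.2995] g [ 0.6099 -0.0788  0.3182] F [  1.9   4.1 -25.7] w 0.030666028167468374
exp px ball at g (np.float64(255.31723654965865), np.float64(279.28626252842406))
```

View pics/w_m.png

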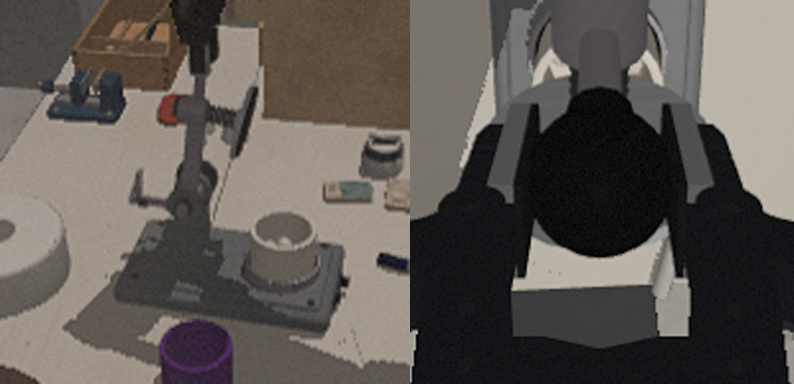

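>>> {"method": "apply_moves", "body": {"plan": [{"tx":-8,"ty":0.8,"tz":-1,"rx":0,"ry":0,"rz":0,"jaw":-1},{"tx":-16,"ty":1.3,"tz":-2.5,"rx":0,"ry":0,"rz":0,"jaw":-1},{"tx":-23.5,"ty":1.7,"tz":-4.4,"rx":0,"ry":0,"rz":0,"jaw":-1}], "grip_force": 60}}

```text
time_s: 21.9
position: [0.5867, -0.0774, 0.2952]
tool_rot: [[0.998, -0.053, -0.014], [-0.053, -0.999, -0.003], [-0.013, 0.004, -1.0]]
ft_force: [6.3, 1.3, -14.8]
grip_width: 0.0302
```

```bash
python3 kb.py x
```

```text
22.0 tcp [ 0.586  -0.0774  0.2955] g [ 0.5862 -0.0773  0.3142] F [  4.4  -0.  -19.7] w 0.0299930220774283
exp px ball at g (np.float64(255.28944028332967), np.float64(281.0898136448326))
```

View pics/x_m.png

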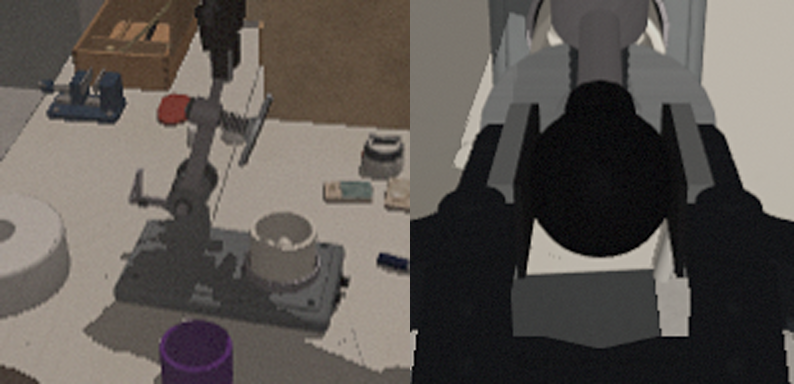

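>>> {"method": "apply_moves", "body": {"plan": [{"tx":-7,"ty":0.4,"tz":-3.5,"rx":0,"ry":0,"rz":0,"jaw":-1},{"tx":-14,"ty":0.8,"tz":-6,"rx":0,"ry":0,"rz":0,"jaw":-1},{"tx":-21,"ty":1.2,"tz":-9,"rx":0,"ry":0,"rz":0,"jaw":-1},{"tx":-28,"ty":1.6,"tz":-12,"rx":0,"ry":0,"rz":0,"jaw":-1},{"tx":-35,"ty":2,"tz":-15,"rx":0,"ry":0,"rz":0,"jaw":-1}], "grip_force": 60}}

```text
time_s: 22.5
position: [0.5511, -0.0754, 0.2841]
tool_rot: [[0.999, -0.052, -0.009], [-0.052, -0.999, -0.006], [-0.009, 0.006, -1.0]]
ft_force: [-1.2, 3.3, 7.2]
grip_width: 0.0302
```

```bash
python3 kb.py y
```

```text
22.6 tcp [ 0.55   -0.0752  0.2838] g [ 0.5503 -0.0751  0.3025] F [-4.2  4.   6.9] w 0.030085274117503537
exp px ball at g (np.float64(255.20776860031035), np.float64(280.8488517748984))
```

View pics/y_m.png

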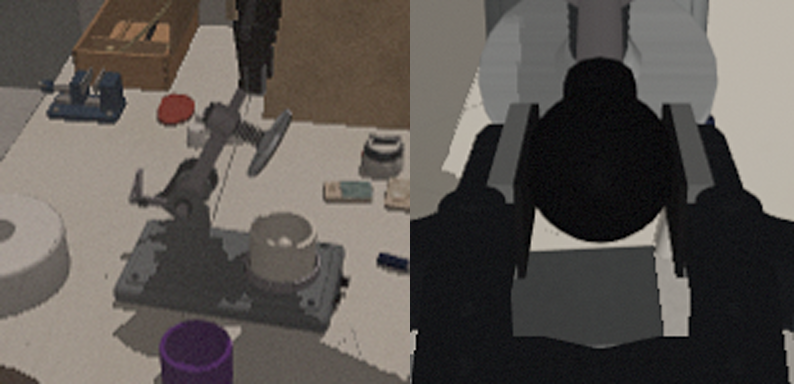

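>>> {"method": "apply_moves", "body": {"plan": [{"tx":-4.5,"ty":0.2,"tz":-1.5,"rx":0,"ry":0,"rz":0,"jaw":-1},{"tx":-9,"ty":0.4,"tz":-3.6,"rx":0,"ry":0,"rz":0,"jaw":-1},{"tx":-17,"ty":0.8,"tz":-8.3,"rx":0,"ry":0,"rz":0,"jaw":-1},{"tx":-25,"ty":1.3,"tz":-13.5,"rx":0,"ry":0,"rz":0,"jaw":-1},{"tx":-32.7,"ty":1.8,"tz":-19,"rx":0,"ry":0,"rz":0,"jaw":-1}], "grip_force": 60}}

```text
time_s: 23.1
position: [0.5164, -0.0731, 0.2685]
tool_rot: [[0.998, -0.056, -0.008], [-0.057, -0.998, -0.006], [-0.008, 0.006, -1.0]]
ft_force: [-9.8, 5.6, 17.5]
grip_width: 0.0273
```

```bash
python3 kb.py z
```

```text
23.2 tcp [ 0.5149 -0.0733  0.2689] g [ 0.5151 -0.0732  0.2876] F [-9.2  2.6 10.5] w 0.01356439090165534
exp px ball at g (np.float64(255.90459166113274), np.float64(282.59142294269145))
```

View pics/z_m.png

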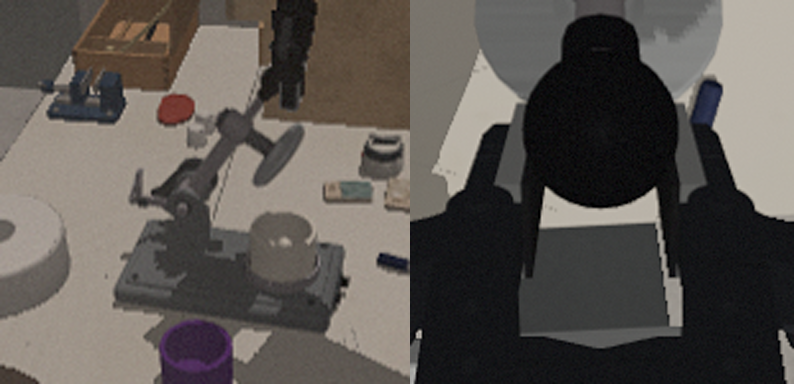

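The ball slipped out tangentially again, so it seems the lever resists motion and the pinch alone doesn't carry it. I'll push the knob over from above/behind with closed fingertips, where the contact is positive, and grip it again once it is down.

>>> {"method": "apply_moves", "body": {"plan": [{"tx":0,"ty":0,"tz":0,"rx":0,"ry":0,"rz":0,"jaw":0.2},{"tx":0,"ty":0,"tz":0,"rx":0,"ry":0,"rz":0,"jaw":0.4},{"tx":0,"ty":0,"tz":5,"rx":0,"ry":0,"rz":0,"jaw":0.4},{"tx":10,"ty":-0.5,"tz":45,"rx":0,"ry":0.1,"rz":0,"jaw":0.4},{"tx":30,"ty":-1.5,"tz":80,"rx":0,"ry":0.2,"rz":0,"jaw":0.2},{"tx":40,"ty":-2,"tz":90,"rx":0,"ry":0.33,"rz":0,"jaw":-0.5},{"tx":40,"ty":-2,"tz":90,"rx":0,"ry":0.48,"rz":0,"jaw":-1},{"tx":40,"ty":-2,"tz":90,"rx":0,"ry":0.48,"rz":0,"jaw":-1}], "grip_force": 60}}

```text
time_s: 24.0
position: [0.5569, -0.0756, 0.3549]
tool_rot: [[0.877, -0.045, -0.479], [-0.055, -0.998, -0.006], [-0.478, 0.031, -0.878]]
ft_force: [0.2, -0.2, -1.7]
grip_width: 0.0084
```

```bash
python3 kb.py A; python3 -c "
from h import *
print(env.observe()['q'],env.observe()['tool_rot'])
cv2.imwrite('pics/A_w.png',load('A','wrist')['image'][:,:,::-1])"
```

```text
24.1 tcp [ 0.5555 -0.0755  0.3579] g [ 0.5643 -0.0754  0.3744] F [-0.8  0.2  0.8] w -6.239213235932402e-05
exp px ball at g (np.float64(255.70529962479753), np.float64(287.78398877017844))
[-16.15593162  34.58681328  37.01892384 -11.19510722 134.82053001
  70.88112483] [[ 0.88155242 -0.04558348 -0.46988028]
 [-0.05549457 -0.99843263 -0.00725576]
 [-0.46881306  0.03247214 -0.88270033]]
```

View pics/A_m.png

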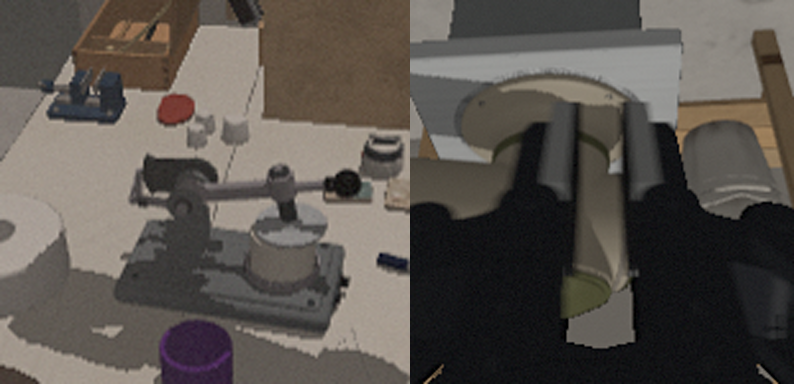

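View pics/A_w.png

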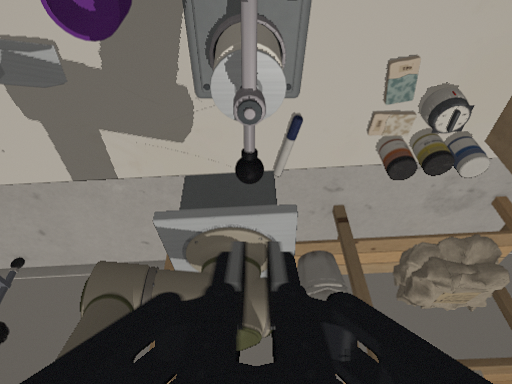

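The lever has dropped and the lid is on the jar. I'll measure the knob height to see where it came to rest.

```bash
python3 - <<'E'
from h import *
w=grab(("wrist","side","top"),"B")
a,b=w["wrist"]["image"][:,:,::-1],w["side"]["image"][:,:,::-1]
cv2.imwrite("pics/B1.png",np.hstack([cv2.resize(a[140:200,220:280],(400,400),interpolation=cv2.INTER_CUBIC),cv2.resize(b[130:180,280:330],(400,400),interpolation=cv2.INTER_CUBIC)]))
cv2.imwrite("pics/B2.png",np.hstack([cv2.resize(b[130:210,215:295],(400,400),interpolation=cv2.INTER_CUBIC),cv2.resize(w["top"]["image"][120:250,270:400,::-1],(400,400),interpolation=cv2.INTER_CUBIC)]))
print(tri((w["wrist"],249,168),(w["side"],305.2,156.7)))
E
```

```text
(array([ 0.44788914, -0.06911001,  0.17263898]), [np.float64(0.0002328202097216459), np.float64(0.00023282020972164262)])
```

View pics/B1.png

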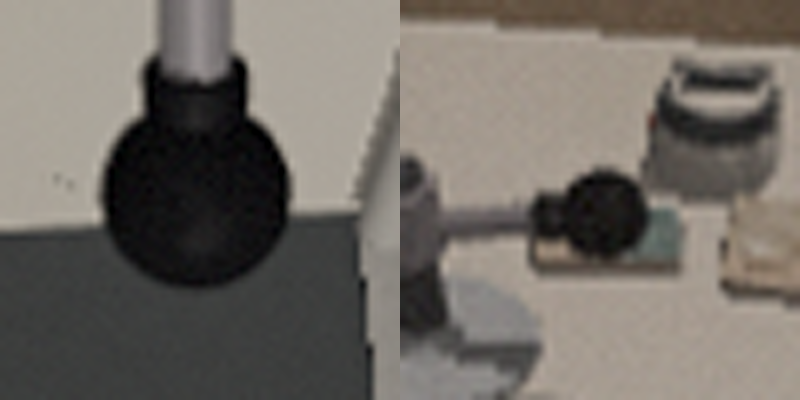

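View pics/B2.png

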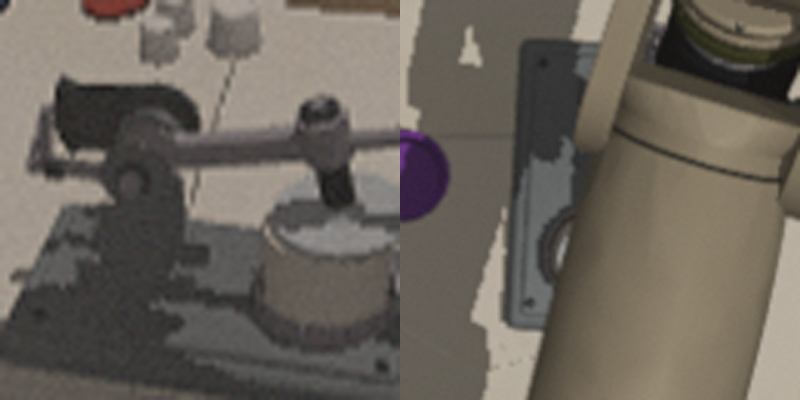

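>>> {"method": "apply_moves", "body": {"plan": [{"tx":-20,"ty":1,"tz":-10,"rx":0,"ry":-0.12,"rz":0,"jaw":-1},{"tx":-45,"ty":2.5,"tz":-35,"rx":0,"ry":-0.24,"rz":0,"jaw":-1},{"tx":-70,"ty":4,"tz":-65,"rx":0,"ry":-0.36,"rz":0,"jaw":-1},{"tx":-95,"ty":5.5,"tz":-95,"rx":0,"ry":-0.48,"rz":0,"jaw":-1},{"tx":-107.5,"ty":6.5,"tz":-125,"rx":0,"ry":-0.48,"rz":0,"jaw":-1},{"tx":-107.5,"ty":6.5,"tz":-143,"rx":0,"ry":-0.48,"rz":0,"jaw":-1},{"tx":-107.5,"ty":6.5,"tz":-143,"rx":0,"ry":-0.48,"rz":0,"jaw":-1}], "grip_force": 60}}

```text
time_s: 24.95
position: [0.445, -0.0683, 0.2171]
tool_rot: [[0.998, -0.057, -0.007], [-0.057, -0.998, -0.007], [-0.006, 0.008, -1.0]]
ft_force: [0.0, -0.3, -0.1]
grip_width: -0.0002
```

```bash
python3 kb.py C;python3 - <<'E'
from h import *
s=load("C","side")["image"][:,:,::-1];w=load("C","wrist")["image"][:,:,::-1]
cv2.imwrite("pics/C1.png",np.hstack([cv2.resize(w[150:300,180:330],(400,400),interpolation=cv2.INTER_CUBIC),cv2.resize(s[110:180,265:335],(400,400),interpolation=cv2.INTER_CUBIC)]))
print(tri((load("B","wrist"),249,169.3),(load("B","side"),305.6,156.1)))
E
```

```text
25.05 tcp [ 0.447  -0.069   0.2189] g [ 0.447  -0.0688  0.2376] F [ 0.5 -0.   0.7] w -6.925527177958084e-06
exp px ball at g (np.float64(256.4769478893474), np.float64(277.8177543229143))
(array([ 0.44714672, -0.06919394,  0.17447126]), [np.float64(0.0005790885312372357), np.float64(0.0005790885312373427)])
```

View pics/C1.png

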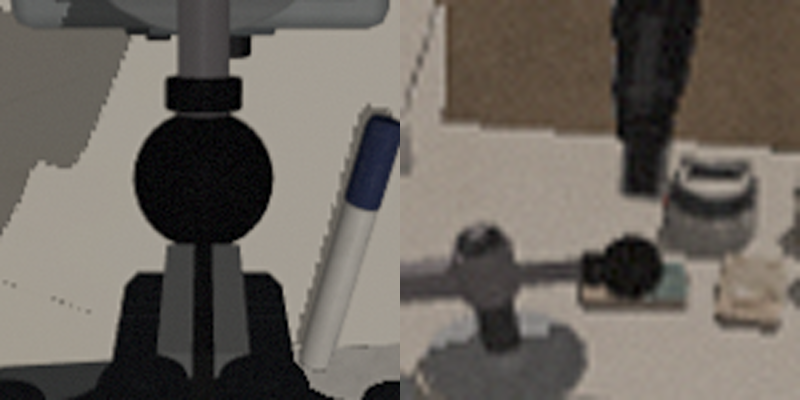

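>>> {"method": "apply_moves", "body": {"plan": [{"tx":0,"ty":0,"tz":-14,"rx":0,"ry":0,"rz":0,"jaw":-1},{"tx":0,"ty":0,"tz":-24,"rx":0,"ry":0,"rz":0,"jaw":-1},{"tx":0,"ty":0,"tz":-26,"rx":0,"ry":0,"rz":0,"jaw":-1},{"tx":0,"ty":0,"tz":-26,"rx":0,"ry":0,"rz":0,"jaw":-1}], "grip_force": 60}}

```text
time_s: 25.45
position: [0.4472, -0.069, 0.1931]
tool_rot: [[0.998, -0.057, -0.003], [-0.057, -0.998, -0.009], [-0.003, 0.009, -1.0]]
ft_force: [-0.4, -0.1, -0.8]
grip_width: 0.0001
```

>>> {"method": "apply_moves", "body": {"plan": [{"tx":0,"ty":0,"tz":-2,"rx":0,"ry":0,"rz":0,"jaw":-1},{"tx":0,"ty":0,"tz":-2,"rx":0,"ry":0,"rz":0,"jaw":-1}]}}

```text
time_s: 25.65
position: [0.4474, -0.0691, 0.1913]
tool_rot: [[0.998, -0.057, -0.003], [-0.057, -0.998, -0.009], [-0.002, 0.009, -1.0]]
ft_force: [0.2, 0.5, 0.0]
grip_width: -0.0004
```

>>> {"method": "apply_moves", "body": {"plan": [{"tx":0,"ty":0,"tz":-2,"rx":0,"ry":0,"rz":0,"jaw":-1},{"tx":0,"ty":0,"tz":-2,"rx":0,"ry":0,"rz":0,"jaw":-1}]}}

```text
time_s: 25.85
position: [0.4475, -0.0691, 0.1893]
tool_rot: [[0.998, -0.057, -0.003], [-0.057, -0.998, -0.009], [-0.002, 0.009, -1.0]]
ft_force: [0.1, 0.6, -0.3]
grip_width: -0.0002
```

>>> {"method": "apply_moves", "body": {"plan": [{"tx":0,"ty":0,"tz":-1.5,"rx":0,"ry":0,"rz":0,"jaw":-1},{"tx":0,"ty":0,"tz":-1.5,"rx":0,"ry":0,"rz":0,"jaw":-1}]}}

```text
time_s: 26.05
position: [0.4472, -0.0691, 0.188]
tool_rot: [[0.998, -0.057, -0.003], [-0.057, -0.998, -0.009], [-0.003, 0.01, -1.0]]
ft_force: [-2.7, -0.2, 3.3]
grip_width: 0.0002
```

>>> {"method": "apply_moves", "body": {"plan": [{"tx":0,"ty":0,"tz":-1.5,"rx":0,"ry":0,"rz":0,"jaw":-1},{"tx":0,"ty":0,"tz":-1.5,"rx":0,"ry":0,"rz":0,"jaw":-1}]}}

```text
time_s: 26.25
position: [0.4472, -0.0691, 0.1864]
tool_rot: [[0.998, -0.057, -0.003], [-0.057, -0.998, -0.009], [-0.002, 0.009, -1.0]]
ft_force: [-0.3, -0.5, 1.5]
grip_width: -0.0
```

>>> {"method": "apply_moves", "body": {"plan": [{"tx":0,"ty":0,"tz":-1.5,"rx":0,"ry":0,"rz":0,"jaw":-1},{"tx":0,"ty":0,"tz":-1.5,"rx":0,"ry":0,"rz":0,"jaw":-1}]}}

```text
time_s: 26.45
position: [0.4472, -0.0691, 0.1846]
tool_rot: [[0.998, -0.057, -0.003], [-0.057, -0.998, -0.009], [-0.003, 0.009, -1.0]]
ft_force: [0.3, 0.4, -0.8]
grip_width: 0.0
```

>>> {"method": "apply_moves", "body": {"plan": [{"tx":0,"ty":0,"tz":-1.5,"rx":0,"ry":0,"rz":0,"jaw":-1},{"tx":0,"ty":0,"tz":-1.5,"rx":0,"ry":0,"rz":0,"jaw":-1}]}}

```text
time_s: 26.65
position: [0.4471, -0.069, 0.1829]
tool_rot: [[0.998, -0.057, -0.004], [-0.057, -0.998, -0.009], [-0.003, 0.009, -1.0]]
ft_force: [-0.5, 0.9, 0.6]
grip_width: 0.0003
```

>>> {"method": "apply_moves", "body": {"plan": [{"tx":0,"ty":0,"tz":-1.5,"rx":0,"ry":0,"rz":0,"jaw":-1},{"tx":0,"ty":0,"tz":-1.5,"rx":0,"ry":0,"rz":0,"jaw":-1}]}}

```text
time_s: 26.85
position: [0.4469, -0.069, 0.1814]
tool_rot: [[0.998, -0.057, -0.004], [-0.057, -0.998, -0.009], [-0.004, 0.009, -1.0]]
ft_force: [-2.5, -0.3, 3.8]
grip_width: 0.0003
```

```bash
cat > kp.py <<'E'
import sys
from h import *
w=grab(("wrist","side"),sys.argv[1]);q=env.observe();print(q["time_s"],np.round(q["position"],4),np.round(q["ft_force"],1))
a,b=w["wrist"]["image"][:,:,::-1],w["side"]["image"][:,:,::-1]
cv2.imwrite(f"pics/{sys.argv[1]}_k.png",np.hstack([cv2.resize(np.clip(a[180:320,186:326].astype(int)*2,0,255).astype(np.uint8),(400,400),interpolation=cv2.INTER_CUBIC),cv2.resize(b[110:180,265:335],(400,400),interpolation=cv2.INTER_CUBIC)]))
E
python3 kp.py D
```

```text
26.95 [ 0.447  -0.069   0.1814] [-1.9 -0.6  3.4]
```

View pics/D_k.png

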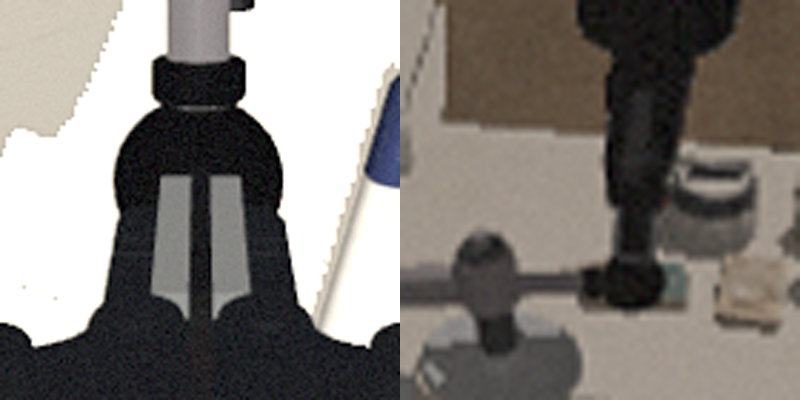

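>>> {"method": "apply_moves", "body": {"plan": [{"tx":0,"ty":0,"tz":-1.7,"rx":0,"ry":0,"rz":0,"jaw":-1},{"tx":0,"ty":0,"tz":-1.7,"rx":0,"ry":0,"rz":0,"jaw":-1}]}}

```text
time_s: 27.15
position: [0.4467, -0.069, 0.1798]
tool_rot: [[0.998, -0.057, -0.004], [-0.057, -0.998, -0.009], [-0.004, 0.009, -1.0]]
ft_force: [-3.5, 0.3, 4.9]
grip_width: 0.0001
```

>>> {"method": "apply_moves", "body": {"plan": [{"tx":0,"ty":0,"tz":-1.7,"rx":0,"ry":0,"rz":0,"jaw":-1},{"tx":0,"ty":0,"tz":-1.7,"rx":0,"ry":0,"rz":0,"jaw":-1}]}}

```text
time_s: 27.35
position: [0.4464, -0.069, 0.1782]
tool_rot: [[0.998, -0.056, -0.005], [-0.057, -0.998, -0.009], [-0.004, 0.01, -1.0]]
ft_force: [-3.5, 0.7, 5.2]
grip_width: 0.0001
```

>>> {"method": "apply_moves", "body": {"plan": [{"tx":0,"ty":0,"tz":-1.7,"rx":0,"ry":0,"rz":0,"jaw":-1},{"tx":0,"ty":0,"tz":-1.7,"rx":0,"ry":0,"rz":0,"jaw":-1}]}}

```text
time_s: 27.55
position: [0.4461, -0.069, 0.1767]
tool_rot: [[0.998, -0.056, -0.005], [-0.056, -0.998, -0.01], [-0.005, 0.01, -1.0]]
ft_force: [-4.6, 0.8, 5.8]
grip_width: -0.0
```

>>> {"method": "apply_moves", "body": {"plan": [{"tx":-0.5,"ty":0,"tz":-1.7,"rx":0,"ry":0,"rz":0,"jaw":-1},{"tx":-0.5,"ty":0,"tz":-1.7,"rx":0,"ry":0,"rz":0,"jaw":-1}]}}

```text
time_s: 27.75
position: [0.4457, -0.069, 0.1754]
tool_rot: [[0.998, -0.056, -0.005], [-0.056, -0.998, -0.01], [-0.004, 0.01, -1.0]]
ft_force: [-3.1, 0.3, 7.6]
grip_width: 0.0002
```

>>> {"method": "apply_moves", "body": {"plan": [{"tx":-0.5,"ty":0,"tz":-1.7,"rx":0,"ry":0,"rz":0,"jaw":-1},{"tx":-0.5,"ty":0,"tz":-1.7,"rx":0,"ry":0,"rz":0,"jaw":-1}]}}

```text
time_s: 27.95
position: [0.4454, -0.069, 0.1742]
tool_rot: [[0.998, -0.056, -0.004], [-0.056, -0.998, -0.01], [-0.003, 0.01, -1.0]]
ft_force: [-3.5, 0.9, 8.2]
grip_width: -0.0
```

>>> {"method": "apply_moves", "body": {"plan": [{"tx":-0.5,"ty":0,"tz":-1.7,"rx":0,"ry":0,"rz":0,"jaw":-1},{"tx":-0.5,"ty":0,"tz":-1.7,"rx":0,"ry":0,"rz":0,"jaw":-1}]}}

```text
time_s: 28.15
position: [0.4451, -0.069, 0.173]
tool_rot: [[0.998, -0.056, -0.002], [-0.056, -0.998, -0.01], [-0.002, 0.01, -1.0]]
ft_force: [-2.9, 1.8, 7.9]
grip_width: -0.0003
```

>>> {"method": "apply_moves", "body": {"plan": [{"tx":-0.5,"ty":0,"tz":-1.7,"rx":0,"ry":0,"rz":0,"jaw":-1},{"tx":-0.5,"ty":0,"tz":-1.7,"rx":0,"ry":0,"rz":0,"jaw":-1}]}}

```text
time_s: 28.35
position: [0.4449, -0.0689, 0.1716]
tool_rot: [[0.998, -0.056, -0.001], [-0.056, -0.998, -0.011], [-0.001, 0.011, -1.0]]
ft_force: [-0.8, 0.4, 1.4]
grip_width: 0.0001
```

The force fell from 7.9 to 1.4 N at TCP z ≈ 0.1725 (knob about +25 mm above the hinge). That is the second click. The first, weak one was at about 0.187, 15 mm higher. The third should come near 0.1575.

>>> {"method": "apply_moves", "body": {"plan": [{"tx":0,"ty":0,"tz":-2,"rx":0,"ry":0,"rz":0,"jaw":-1},{"tx":0,"ty":0,"tz":-2,"rx":0,"ry":0,"rz":0,"jaw":-1}]}}

```text
time_s: 28.55
position: [0.4448, -0.0689, 0.1693]
tool_rot: [[0.998, -0.056, -0.001], [-0.056, -0.998, -0.01], [-0.001, 0.011, -1.0]]
ft_force: [-0.3, -0.5, 2.0]
grip_width: -0.0
```

>>> {"method": "apply_moves", "body": {"plan": [{"tx":-0.3,"ty":0,"tz":-2,"rx":0,"ry":0,"rz":0,"jaw":-1},{"tx":-0.3,"ty":0,"tz":-2,"rx":0,"ry":0,"rz":0,"jaw":-1}]}}

```text
time_s: 28.75
position: [0.4445, -0.0689, 0.1671]
tool_rot: [[0.998, -0.056, -0.002], [-0.056, -0.998, -0.01], [-0.001, 0.01, -1.0]]
ft_force: [-2.5, 0.6, 2.6]
grip_width: 0.0001
```

>>> {"method": "apply_moves", "body": {"plan": [{"tx":-0.3,"ty":0,"tz":-2,"rx":0,"ry":0,"rz":0,"jaw":-1},{"tx":-0.3,"ty":0,"tz":-2,"rx":0,"ry":0,"rz":0,"jaw":-1}]}}

```text
time_s: 28.95
position: [0.4441, -0.0689, 0.1651]
tool_rot: [[0.998, -0.056, -0.002], [-0.056, -0.998, -0.01], [-0.001, 0.01, -1.0]]
ft_force: [-3.3, 0.6, 4.5]
grip_width: 0.0003
```

>>> {"method": "apply_moves", "body": {"plan": [{"tx":-0.3,"ty":0,"tz":-2,"rx":0,"ry":0,"rz":0,"jaw":-1},{"tx":-0.3,"ty":0,"tz":-2,"rx":0,"ry":0,"rz":0,"jaw":-1}]}}

```text
time_s: 29.15
position: [0.4438, -0.0689, 0.1633]
tool_rot: [[0.998, -0.056, -0.002], [-0.056, -0.998, -0.01], [-0.001, 0.011, -1.0]]
ft_force: [-3.3, 0.4, 6.7]
grip_width: -0.0002
```

>>> {"method": "apply_moves", "body": {"plan": [{"tx":-0.3,"ty":0,"tz":-2,"rx":0,"ry":0,"rz":0,"jaw":-1},{"tx":-0.3,"ty":0,"tz":-2,"rx":0,"ry":0,"rz":0,"jaw":-1}]}}

```text
time_s: 29.35
position: [0.4435, -0.0689, 0.1615]
tool_rot: [[0.998, -0.056, -0.001], [-0.056, -0.998, -0.011], [-0.001, 0.011, -1.0]]
ft_force: [-3.0, 0.3, 5.6]
grip_width: -0.0001
```

>>> {"method": "apply_moves", "body": {"plan": [{"tx":-0.3,"ty":0,"tz":-1.8,"rx":0,"ry":0,"rz":0,"jaw":-1},{"tx":-0.3,"ty":0,"tz":-1.8,"rx":0,"ry":0,"rz":0,"jaw":-1}]}}

```text
time_s: 29.55
position: [0.4433, -0.0689, 0.1601]
tool_rot: [[0.998, -0.056, -0.001], [-0.056, -0.998, -0.011], [0.0, 0.011, -1.0]]
ft_force: [-3.5, 0.4, 6.9]
grip_width: -0.0003
```

>>> {"method": "apply_moves", "body": {"plan": [{"tx":-0.3,"ty":0,"tz":-1.8,"rx":0,"ry":0,"rz":0,"jaw":-1},{"tx":-0.3,"ty":0,"tz":-1.8,"rx":0,"ry":0,"rz":0,"jaw":-1}]}}

```text
time_s: 29.75
position: [0.4431, -0.0689, 0.1588]
tool_rot: [[0.998, -0.056, 0.0], [-0.056, -0.998, -0.011], [0.001, 0.011, -1.0]]
ft_force: [-2.8, 2.2, 8.4]
grip_width: -0.0001
```

>>> {"method": "apply_moves", "body": {"plan": [{"tx":-0.3,"ty":0,"tz":-1.8,"rx":0,"ry":0,"rz":0,"jaw":-1},{"tx":-0.3,"ty":0,"tz":-1.8,"rx":0,"ry":0,"rz":0,"jaw":-1}]}}

```text
time_s: 29.95
position: [0.4429, -0.0688, 0.1575]
tool_rot: [[0.998, -0.056, 0.001], [-0.056, -0.998, -0.011], [0.002, 0.011, -1.0]]
ft_force: [-4.1, 2.2, 9.1]
grip_width: 0.0002
```

>>> {"method": "apply_moves", "body": {"plan": [{"tx":-0.3,"ty":0,"tz":-1.7,"rx":0,"ry":0,"rz":0,"jaw":-1},{"tx":-0.3,"ty":0,"tz":-1.7,"rx":0,"ry":0,"rz":0,"jaw":-1}]}}

```text
time_s: 30.15
position: [0.4428, -0.0688, 0.1559]
tool_rot: [[0.998, -0.056, 0.002], [-0.056, -0.998, -0.011], [0.002, 0.011, -1.0]]
ft_force: [-2.3, 1.2, 3.7]
grip_width: 0.0003
```

Third click: the force fell from 9.1 to 3.7 N at TCP z ≈ 0.157, again 15 mm on. The pawl now holds the lever, so I'll lift off, open, and take the knob in a proper grip.

>>> {"method": "apply_moves", "body": {"plan": [{"tx":0,"ty":0,"tz":10,"rx":0,"ry":0,"rz":0,"jaw":-1},{"tx":0,"ty":0,"tz":35,"rx":0,"ry":0,"rz":0,"jaw":-0.4},{"tx":0,"ty":0,"tz":50,"rx":0,"ry":0,"rz":0,"jaw":0.2},{"tx":0,"ty":0,"tz":50,"rx":0,"ry":0,"rz":0,"jaw":0.2},{"tx":0,"ty":0,"tz":50,"rx":0,"ry":0,"rz":0,"jaw":0.2}], "grip_force": 40}}

```text
time_s: 30.65
position: [0.4427, -0.0688, 0.2057]
tool_rot: [[0.998, -0.056, 0.002], [-0.056, -0.998, -0.011], [0.002, 0.011, -1.0]]
ft_force: [-0.2, -0.2, -0.1]
grip_width: 0.0516
```

```bash
python3 kp.py F; python3 - <<'E'
from h import *
b=load("F","side")["image"][:,:,::-1]
cv2.imwrite("pics/F2.png",cv2.resize(b[120:210,205:325],(800,600),interpolation=cv2.INTER_CUBIC))
E
```

```text
30.75 [ 0.4424 -0.0687  0.2051] [-0.3 -0.2 -0.5]
```

View pics/F_k.png

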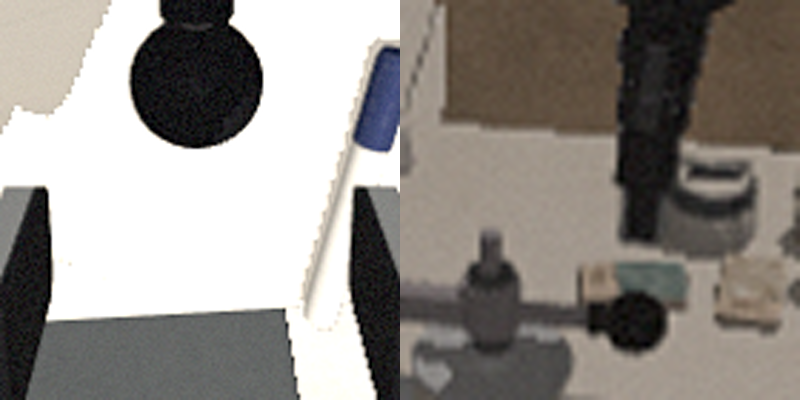

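View pics/F2.png

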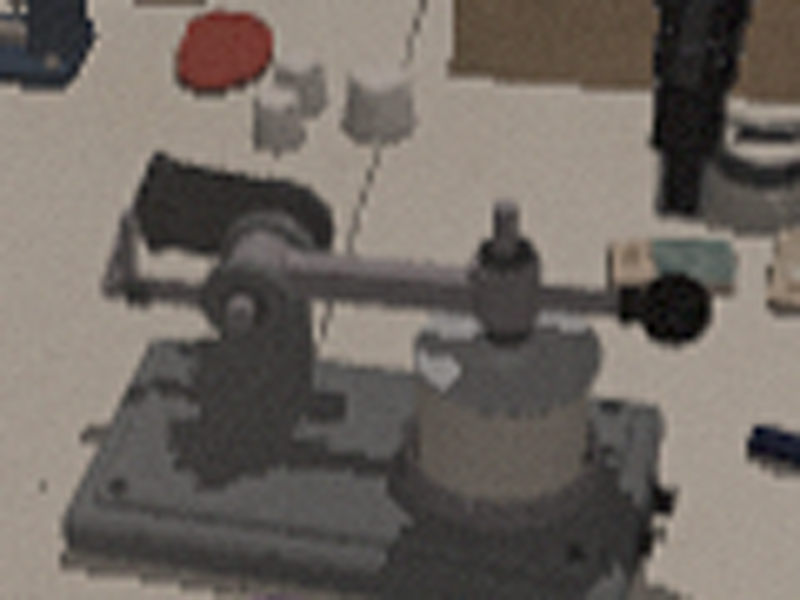

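```bash
python3 - <<'E'
from h import *
print(tri((load("F","wrist"),254.3,209.1),(load("F","side"),305.4,165.8)))
E
```

```text
(array([ 0.44415011, -0.068674  ,  0.14139175]), [np.float64(0.000598654963978077), np.float64(0.0005986549639781835)])
```

>>> {"method": "apply_moves", "body": {"plan": [{"tx":1.6,"ty":0,"tz":-25,"rx":0,"ry":0,"rz":0,"jaw":0.2},{"tx":1.6,"ty":0,"tz":-50,"rx":0,"ry":0,"rz":0,"jaw":0.2},{"tx":1.6,"ty":0,"tz":-72,"rx":0,"ry":0,"rz":0,"jaw":0.2},{"tx":1.6,"ty":0,"tz":-83,"rx":0,"ry":0,"rz":0,"jaw":0.2},{"tx":1.6,"ty":0,"tz":-83,"rx":0,"ry":0,"rz":0,"jaw":0},{"tx":1.6,"ty":0,"tz":-83,"rx":0,"ry":0,"rz":0,"jaw":-0.3},{"tx":1.6,"ty":0,"tz":-83,"rx":0,"ry":0,"rz":0,"jaw":-1},{"tx":1.6,"ty":0,"tz":-83,"rx":0,"ry":0,"rz":0,"jaw":-1},{"tx":1.6,"ty":0,"tz":-83,"rx":0,"ry":0,"rz":0,"jaw":-1}], "grip_force": 40}}

```text
time_s: 31.65
position: [0.4439, -0.0687, 0.1224]
tool_rot: [[0.998, -0.056, 0.0], [-0.056, -0.998, -0.011], [0.001, 0.011, -1.0]]
ft_force: [-2.7, -1.3, -0.6]
grip_width: 0.0307
```

```bash
python3 kp.py G
```

```text
31.75 [ 0.4439 -0.0687  0.1224] [-2.9  0.2  1.7]
```

View pics/G_k.png

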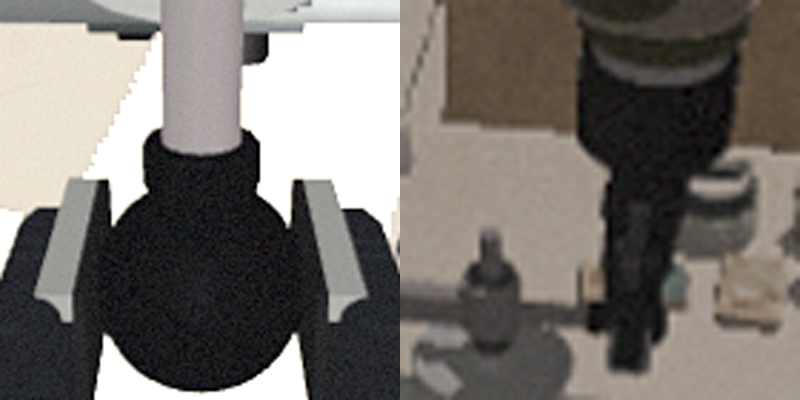

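>>> {"method": "apply_moves", "body": {"plan": [{"tx":0,"ty":0,"tz":-1.5,"rx":0,"ry":0,"rz":0,"jaw":-1},{"tx":0,"ty":0,"tz":-3,"rx":0,"ry":0,"rz":0,"jaw":-1},{"tx":0,"ty":0,"tz":-4,"rx":0,"ry":0,"rz":0,"jaw":-1},{"tx":0,"ty":0,"tz":-4,"rx":0,"ry":0,"rz":0,"jaw":-1},{"tx":0,"ty":0,"tz":-4,"rx":0,"ry":0,"rz":0,"jaw":-1},{"tx":0,"ty":0,"tz":-4,"rx":0,"ry":0,"rz":0,"jaw":-1},{"tx":0,"ty":0,"tz":-4,"rx":0,"ry":0,"rz":0,"jaw":-1},{"tx":0,"ty":0,"tz":-4,"rx":0,"ry":0,"rz":0,"jaw":-1}], "grip_force": 40}}

```text
time_s: 32.55
position: [0.4437, -0.0687, 0.1183]
tool_rot: [[0.998, -0.056, -0.0], [-0.056, -0.998, -0.011], [0.001, 0.011, -1.0]]
ft_force: [-4.7, -0.7, 3.6]
grip_width: 0.0309
```

```bash
python3 kp.py H; python3 - <<'E'
from h import *
w=grab(("top",),"H")
im=np.hstack([load("H","side")["image"][:,:,::-1][90:340,200:340],w["top"]["image"][:,:,::-1][110:250,150:400][:,:]] ) if 0 else load("H","side")["image"][:,:,::-1][85:345,120:345]
t=w["top"]["image"][:,:,::-1][110:260,140:390]
cv2.imwrite("pics/H2.png",np.hstack([cv2.resize(im,(390,450)),cv2.resize(t,(400,240)).repeat(1,0) if 0 else cv2.copyMakeBorder(cv2.resize(t,(400,240)),0,210,0,0,cv2.BORDER_CONSTANT)]))
E
```

```text
32.65 [ 0.4437 -0.0687  0.1183] [-4.9 -0.6  3. ]
```

View pics/H_k.png

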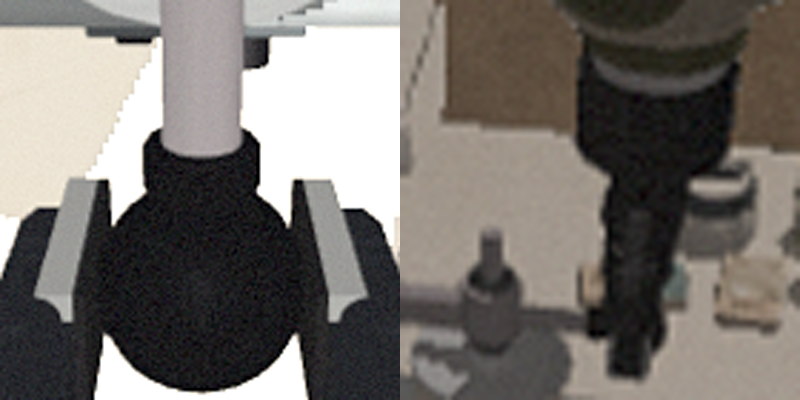

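View pics/H2.png

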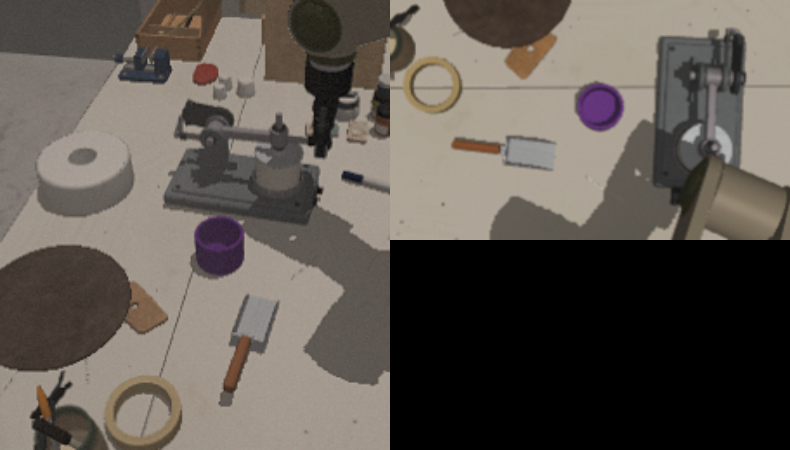

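```bash
python3 -c "
from rig import env
print(env.close_job())"
```

```text
the job is handed in; nothing more can be done
None
```

I've handed the job in with the lever at its third click and the fingers holding the knob. `close_job` gives no verdict, so what follows is from my own checks.

**What I did**
- **Balls and scoop:** I tipped all four balls into the white jar, and the top view showed four in it. I stood the empty scoop level on its original spot, about 180 mm to the left of the mill.
- **Lever swing:** this did not go cleanly. The knob slipped out of the grip three times on the way over. The last time I let go, the lever dropped forward on its own and the lid seated on the jar.
- **Clicks:** I then pushed the knob down in small steps with closed fingertips. The pushing force fell three times, with the knob at roughly 40, 25 and 9.5 mm above the hinge, the 15 mm spacing expected.
- **Final hold:** I gripped the knob again at 40 N and pressed it about 4 mm, to roughly 3 mm past the third click and short of the fourth.

**Last checks**
- The knob was centred in the grip at 30.9 mm width, and did not slip in about 0.8 s of holding.
- The wrist force was steady at about (-4.9, -0.6, 3.0) N.
- The lid is flat on the jar. The scoop, tape and rib are where they were.
- The time was 32.65 s when I handed in.

**Less certain**
- The first click was weak, about 3 N, and partly overlaps with first contact on the knob. I counted it from its height, which fits the other two.
- I could not see the balls again once the lid was on.

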